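# Empty the finishing bowl through its outlet gate

### The job

Empty the vibratory finishing bowl: draw its outlet gate fully open, take the spatula from the leaning holder and stir the seven ceramic stones round the bowl with it (they run best before the flat of the blade) until all have dropped through the outlet and slid down the chute into the catch pan. Don't touch the stones with the fingers. Finish with the gate left open, the pan where it stood, the spatula back blade down in its own pocket, and the brush and the paste tin undisturbed.

Things in the scene. Friction and masses are not known exactly. Their poses are not given: they have to be found in the camera images.
- bowl: grey bench-top vibratory finishing bowl, fixed, foot 170 mm wide. Origin: on its axis at bench height; x points to the outlet, z up. Ring-shaped channel between the hub (radius 42 mm, 44 mm above the channel floor; its thin stud ends 64 mm above it) and the outer wall (inside radius 82 mm, 4 mm thick, rim 46 mm above the floor). Floor flat, dark, 130 mm above the bench
- outlet (a point): centre of the outlet, a hole in the channel floor, at floor height (130 mm above the bench), 62 mm from the bowl's axis; the hole spans the whole channel width (40 mm) and 60 mm along the channel; a steel chute leads down from it to the catch pan
- gate (a joint): steel slide gate that closes the outlet from below the floor line: 0 is shut, 0.050 m is fully drawn out (away from the bowl's axis, along the bowl's x axis); it stays where it is left, friction about 3 N
- gate_grip (a point): point to take the gate by: in the middle of its black upright grip, 12 mm below the grip's top; the grip measures 20 mm along the bowl's x, 16 mm across it and stands up to 178 mm above the bench, outside the bowl's wall
- pan: plain aluminium catch pan, 104 x 132 mm and 40 mm high, walls 3 mm, loose, standing on the bench in front of the bowl's chute. Origin: centre of its underside, x and y along its 104 and 132 mm sides
- spatula: spatula, 184 mm long, blade down in its pocket of the holder. Origin: middle of its length, at its underside; x from handle to tip (tip at x = +92 mm), y across, z out of its upper face. Red handle x = -92 to -7 mm, 20 mm wide (y), 14 mm thick (z 0 to 14 mm); steel blade x = -7 to +92 mm, 24 mm wide, 2 mm thick (z 1 to 3 mm)
- spatula_tip (a point): middle of the end edge of the spatula's blade
- holder: steel tool holder fixed to the bench: foot 130 x 170 x 10 mm, two sheet-metal pockets side by side, 42 mm either side of the middle; they lean 25 degrees towards the holder's own -x and the tools in them about 5 to 11 degrees more. Origin: middle of the foot at bench height, z up; spatula's pocket on the +y side, brush's on the -y side
- pocket_bottom (a point): middle of the bottom of the spatula's pocket, inside
- pocket_mouth (a point): middle of the mouth of the spatula's pocket; inside the pocket measures 38 mm along the holder's y and 20 mm across, 88 mm deep along the line from mouth to bottom
- brush: wax brush 200 mm long with a wooden handle, standing handle down in the other pocket, bristles 45 mm wide at the top; leave it there. Origin: middle of its length
- tin: round paste tin 68 mm wide and 58 mm high standing on the bench on the other side of the bowl from the holder; leave it there. Origin: centre of its underside
- stone1: ceramic finishing stone, a cylinder 30 mm wide and 24 mm high, all seven alike, standing in the bowl's channel at the start. Origin: centre of its lower end face
- stone2: ceramic finishing stone, a cylinder 30 mm wide and 24 mm high, all seven alike, standing in the bowl's channel at the start. Origin: centre of its lower end face
- stone3: ceramic finishing stone, a cylinder 30 mm wide and 24 mm high, all seven alike, standing in the bowl's channel at the start. Origin: centre of its lower end face
- stone4: ceramic finishing stone, a cylinder 30 mm wide and 24 mm high, all seven alike, standing in the bowl's channel at the start. Origin: centre of its lower end face
- stone5: ceramic finishing stone, a cylinder 30 mm wide and 24 mm high, all seven alike, standing in the bowl's channel at the start. Origin: centre of its lower end face
- stone6: ceramic finishing stone, a cylinder 30 mm wide and 24 mm high, all seven alike, standing in the bowl's channel at the start. Origin: centre of its lower end face
- stone7: ceramic finishing stone, a cylinder 30 mm wide and 24 mm high, all seven alike, standing in the bowl's channel at the start. Origin: centre of its lower end face

How it is judged:
On the way, in this order (a step that is already met when the one before it is completed fails the run):
1. the outlet gate is drawn open (at least 43 of 50 mm) (value of joint gate above 0.043 m), for 0.2 s.
2. the spatula's blade is down in the bowl's channel, its tip within 25 mm of the floor (z of spatula_tip in the frame of bowl between 0.11 and 0.155 m and horizontal distance between spatula_tip and bowl below 0.082 m), for 0.2 s.
3. all seven stones lie in the pan (x of stone1 in the frame of pan between -0.052 and 0.052 m and y of stone1 in the frame of pan between -0.066 and 0.066 m and z of each of stone1, stone2, stone3, stone4, stone5, stone6, stone7 in the frame of pan below 0.06 m and x of stone2 in the frame of pan between -0.052 and 0.052 m and y of stone2 in the frame of pan between -0.066 and 0.066 m and x of stone3 in the frame of pan between -0.052 and 0.052 m and y of stone3 in the frame of pan between -0.066 and 0.066 m and x of stone4 in the frame of pan between -0.052 and 0.052 m and y of stone4 in the frame of pan between -0.066 and 0.066 m and x of stone5 in the frame of pan between -0.052 and 0.052 m and y of stone5 in the frame of pan between -0.066 and 0.066 m and x of stone6 in the frame of pan between -0.052 and 0.052 m and y of stone6 in the frame of pan between -0.066 and 0.066 m and x of stone7 in the frame of pan between -0.052 and 0.052 m and y of stone7 in the frame of pan between -0.066 and 0.066 m), for 0.2 s.
At the end, for the whole second after the job is handed in: All stones inside the pan's walls (in heap at most 60 mm up); pan upright, within 20 mm of its start; gate open at least 43 mm; spatula at rest in its own pocket, tip within 32 mm of the middle of the pocket's bottom; brush within 30 mm and tin within 20 mm of their starts (all of step 3 and value of joint gate above 0.043 m and distance between spatula_tip and pocket_bottom below 0.032 m and linear speed of spatula below 0.05 m/s and angle between pan's own z axis and vertical below 0.1 rad and distance of each of pan, tin from where it was at the start of the episode below 0.02 m and linear speed of pan below 0.02 m/s and distance of brush from where it was at the start of the episode below 0.03 m); the robot touches nothing.
It fails at once if a finger touches a stone (contact force between the fingers and stone1 above 0.3 N or contact force between the fingers and stone2 above 0.3 N or contact force between the fingers and stone3 above 0.3 N or contact force between the fingers and stone4 above 0.3 N or contact force between the fingers and stone5 above 0.3 N or contact force between the fingers and stone6 above 0.3 N or contact force between the fingers and stone7 above 0.3 N).
It fails at once if the pan is tipped over (angle between pan's own z axis and vertical above 0.5 rad).
It fails at once if the brush is knocked out of place (distance of brush from where it was at the start of the episode above 0.06 m).
It fails at once if the paste tin is knocked away (distance of tin from where it was at the start of the episode above 0.04 m).
It also fails if it takes over 72 s, if anything falls off the work surface, if the arm or the gripper's body presses on something with over 40 N, if the wrist force passes 120 N, or if a joint passes its speed limit or range.

### The arm

A 6-joint arm with a two-finger parallel gripper is mounted at the origin on a cart in front of the work surface, level with it; the furniture and walls round the work are solid. World frame = base frame: x ahead of the robot, y to its left, z up, the work surface at z = 0. Lengths are in m, angles in rad, forces in N, time in s.
With the tool pointing down it reaches from about 0.225 to 0.875 m from the base axis. Payload 3.4 kg.
Tool frame: the origin (TCP) lies on the mounting face of the last link; the fingertips stand 173 mm ahead of it and the grasp point (between the pads) lies 155 mm ahead of it; z points along the fingers, y is the line along which they close (so a half turn about z gives the same grasp; the last joint's range is limited). The gripper opens to 85 mm and grips with 20 to 120 N. Pads are 22 mm wide; open, the fingers measure 114 mm over their backs; the gripper's body (76 mm by 85 mm) begins 54 mm behind the grasp point. The pads swing forward as they close: fully open they stand 13 mm farther back than shut.
Start: joints at [-1.247, 0.276, 1.505, -0, 1.361, -0.121], TCP at [0.247, -0.519, 0.405] pointing down, gripper open.
Joint ranges: [-2.89, 2.89], [-0.75, 2.08], [0.22, 2.7], [-1.18, 4.32], [0.11, 2.71], [-2.7, 2.7]. Speed limits (rad/s): [2.57, 2.57, 3.14, 3.14, 3.14, 3.14].

### API

Orientations are given as a unit quaternion [w, x, y, z].
In Python, from rig import manip gives the robot as it stands.
- The arm moves only by the tool carry_out, never from a script. Its arguments are lists of equal length, an entry for each row: "linear": the shift along the world's x, y, z each as a share of 500 mm, from -1 to 1, a list of three; "angular": the turn, a rotation vector about the world's x, y, z each as a share of 0.08 rad, from -1 to 1, a list of three; "hand": the opening, from 0 (shut) to 1 (fully open). In form: {"linear": [[x, y, z], ...], "angular": [[rx, ry, rz], ...], "hand": [hand, ...]}. A call has 1 to 8 rows; each row shifts and turns the commanded pose from where the row before left it; what a row does not reach is not made up. A row lasts 1/12 s, in which the tool goes at most 41.7 mm and 7.16 degrees, less where a joint would pass 70% of its speed; a pose out of reach is approached as far as the arm can. A call with a number of a shift or a turn outside -1 to 1 is refused whole. A call with a gripper value outside its range is refused whole. The fingers move at their own pace and stop on an object; "force" is the grip in N (left out, the last holds). Time passes only in rows, so rows that do not move let the fingers close. It gives the time, the measured TCP pose, the force, the opening and the grip force at its end, in the units of the state.
- manip.get_state(): the state, without advancing time (a new reading comes with each control period).
- manip.get_image(name): name is "side" or "top" or "wrist"; returns the picture (480x640x3 uint8, red, green, blue); there is no depth.
- manip.camera_params(name): a dict with "fx", "fy", "cx", "cy" (pixels), "view" (4x4, takes a point from world to camera coordinates); the wrist camera has in their place "hand_eye" (4x4, takes a point from camera to tool coordinates, whose origin is the TCP and whose axes are the flange's). Camera axes: x right, y down, z forward; pixel columns grow to the right and rows downward; lengths in m; the calibration is good to about 2 mm. A picture is of the moment at which its call begins: read the wrist's pose just before it. camera_params takes no time and is no camera call.
- manip.sign_off(): hands the job in; it is judged then, once.
The state is a dict: "clock": time; "qpos": joint angles; "qd": joint speeds; "effort": joint torques, N m; "position": TCP position; "ee_rot": TCP orientation; "contact_force": force on the tool from outside, world axes, zero at the start; "moment": the same for the moment, N m; "width": finger opening in m; "gripper_force": force on a finger pad.
Only numpy, scipy, OpenCV 4.12 (cv2) and the standard library are available. Lean on these libraries where they do the work, as an engineer would, in place of code of your own. Each camera call takes 0.05 s, during which the arm holds its last target. There are 200 camera calls.

## Working session

There is one attempt and no reset: what is moved stays moved. The work goes in short steps, Python scripts to look and compute and a tool call to move; the robot and the scene stay as the last step left them, time stands still between calls to the robot, and variables do not carry over. Pictures are saved under pics/ and viewed, at most 10 in all, crops included, and the job is handed in when it is done.

Besides the shell and the picture viewer there is one more tool, called after ">>>" by a JSON object that holds its "name" and its "arguments", one argument or row to a line. carry_out: Moves the arm, as the interface text tells. Its arguments: {"type":"object","properties":{"linear":{"type":"array"},"angular":{"type":"array"},"hand":{"type":"array"},"force":{"type":"number"}},"required":["linear","angular","hand"]}

```bash
ls; mkdir -p pics
python3 - <<'E'
from rig import manip
import cv2,numpy as np
print(manip.get_state())
for n in ["side","top","wrist"]:
    p=manip.camera_params(n); print(n,p)
    cv2.imwrite(f"pics/{n}0.png",manip.get_image(n)[:,:,::-1])
E
```

```text
pics
{'clock': 0.0, 'qpos': array([-1.24699363e+00,  2.76615744e-01,  1.50613635e+00,  2.81165442e-05,
        1.36066967e+00, -1.20990135e-01]), 'qd': array([ 1.95604408e-03, -3.92712994e-05, -1.18359594e-03,  1.62226784e-03,
       -1.23126862e-03,  2.24166848e-03]), 'effort': array([ 3.69112086e-04, -4.16771972e+01, -2.45809186e+01, -5.10333552e-05,
        1.11986112e-02, -1.17689487e-05]), 'position': array([ 0.24734605, -0.51885712,  0.40382629]), 'ee_rot': array([-9.11245737e-04,  9.75371921e-01,  2.20564683e-01, -7.89067435e-05]), 'contact_force': array([ 0.10538318, -0.35298969, -0.78413049]), 'moment': array([-0.06229162,  0.01737445, -0.04727216]), 'gripper_force': 0.0, 'width': 0.08536435796899472}
side {'fx': 557.7169156743254, 'fy': 557.7169156743254, 'cx': 319.03025913864803, 'cy': 234.06651312253132, 'view': array([[-0.87538676, -0.48306284,  0.0186633 ,  0.49765466],
       [-0.30940062,  0.53018384, -0.7894152 ,  0.24839318],
       [ 0.37144217, -0.69681804, -0.61357585,  1.15497204],
       [ 0.        ,  0.        ,  0.        ,  1.        ]])}
top {'fx': 611.6119695837615, 'fy': 611.6119695837615, 'cx': 322.48029926689634, 'cy': 236.68895015876578, 'view': array([[-0.02766099, -0.99957463, -0.00924328,  0.05688535],
       [-0.98553597,  0.02881677, -0.16699836,  0.56137854],
       [ 0.16719369,  0.00449024, -0.98591384,  1.35852399],
       [ 0.        ,  0.        ,  0.        ,  1.        ]])}
wrist {'fx': 399.75031938666416, 'fy': 399.75031938666416, 'cx': 321.44023780643545, 'cy': 239.72198536110807, 'hand_eye': array([[-1.16850174e-03, -9.60150705e-01, -2.79480335e-01,
         7.13500159e-02],
       [ 9.99997346e-01, -1.67691888e-03,  1.58006181e-03,
         3.69974699e-04],
       [-1.98576331e-03, -2.79477747e-01,  9.60150116e-01,
         3.11043977e-02],
       [ 0.00000000e+00,  0.00000000e+00,  0.00000000e+00,
         1.00000000e+00]])}
```

View pics/top0.png

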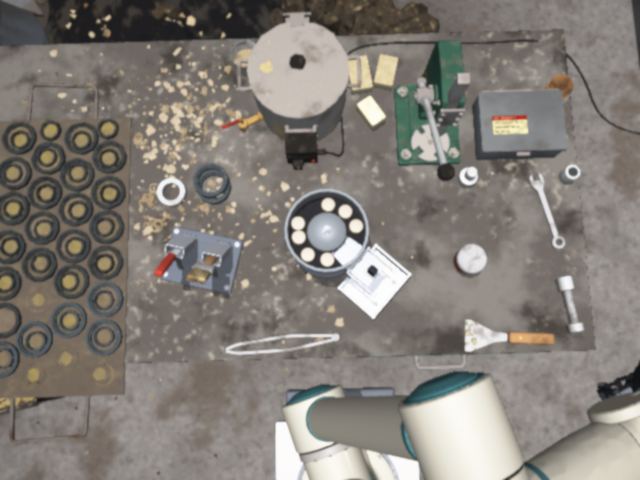

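View pics/side0.png

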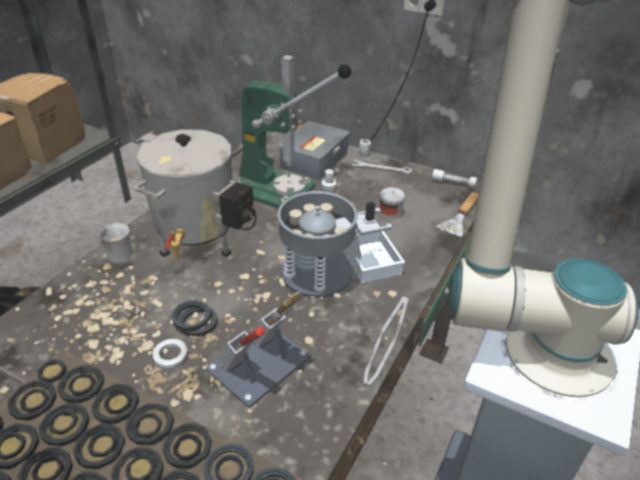

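The top view shows the bowl at (327,233), outlet and black grip towards (372,270), the pan below right, the holder at (200,262) with the red handle at (166,264), and the tin at (471,260). The side view shows the same layout, with the handle at (253,335). Next I'll measure these with masks and look closer.

```bash
cat > h.py <<'E'
import numpy as np,cv2
from rig import manip
P={n:manip.camera_params(n) for n in("side","top")}
def ray(n,u,v):
    p=P[n];V=np.array(p["view"]);R,t=V[:3,:3],V[:3,3]
    return -R.T@t, R.T@np.array([(u-p["cx"])/p["fx"],(v-p["cy"])/p["fy"],1])
def plane(n,u,v,z):
    o,d=ray(n,u,v); return o+d*(z-o[2])/d[2]
def proj(n,X):
    p=P[n];V=np.array(p["view"]);c=V[:3,:3]@np.asarray(X,float)+V[:3,3]
    return np.array([p["fx"]*c[0]/c[2]+p["cx"],p["fy"]*c[1]/c[2]+p["cy"]])
def tri(a,b):
    (o1,d1),(o2,d2)=ray("top",*a),ray("side",*b)
    s=np.linalg.lstsq(np.c_[d1,-d2],o2-o1,rcond=None)[0]
    p,q=o1+s[0]*d1,o2+s[1]*d2
    return (p+q)/2,np.linalg.norm(p-q)
def blobs(m,lo,hi):
    n,l,s,c=cv2.connectedComponentsWithStats(m.astype(np.uint8))
    return [(c[i].round(1),s[i].tolist(),l==i) for i in range(1,n) if lo<=s[i,4]<=hi]
E
python3 - <<'E'
from h import *
for n,box in(("top",(145,225,190,290)),("side",(200,280,300,370))):
    im=cv2.imread(f"pics/{n}0.png").astype(int);B,G,R=im[...,0],im[...,1],im[...,2]
    m=(R>110)&(G<60)&(B<70);mm=np.zeros_like(m);mm[box[1]:box[3],box[0]:box[2]]=m[box[1]:box[3],box[0]:box[2]]
    for c,s,l in blobs(mm,15,3000):
        pts=np.argwhere(l)[:,::-1].astype(np.float32);print(n,"red",c,s,cv2.minAreaRect(pts),cv2.boxPoints(cv2.minAreaRect(pts)).round(1).tolist())
im=cv2.imread("pics/top0.png").astype(int);B,G,R=im[...,0],im[...,1],im[...,2]
m=(R-B>25)&(R>150);mm=np.zeros_like(m);mm[188:282,284:372]=m[188:282,284:372]
for c,s,l in blobs(mm,20,400): print("stone",c,s,plane("top",*c,.154).round(3))
m=(R<45)&(G<45)&(B<45);mm=np.zeros_like(m);mm[255:285,355:390]=m[255:285,355:390]
for c,s,l in blobs(mm,5,400): print("grip",c,s,plane("top",*c,.176).round(3))
t=cv2.imread("pics/top0.png");s=cv2.imread("pics/side0.png")
a=cv2.resize(t[180:330,275:475],(800,600),interpolation=cv2.INTER_CUBIC)
a=cv2.resize(a,(533,400));
out=np.zeros((600,800,3),np.uint8)
out[:300,:400]=cv2.resize(t[185:320,275:455],(400,300),interpolation=3)
out[:300,400:]=cv2.resize(t[215:305,145:265],(400,300),interpolation=3)
out[300:,:400]=cv2.resize(s[180:300,260:420],(400,300),interpolation=3)
out[300:,400:]=cv2.resize(s[280:406,190:358],(400,300),interpolation=3)
cv2.imwrite("pics/c1.png",out)
E
```

```text
top red [167.3 261.5] [162, 255, 13, 17, 91] ((166.3076629638672, 262.0384216308594), (6.1017022132873535, 18.582456588745117), 33.6900634765625) [[158.60000610351562, 268.1000061035156], [168.89999389648438, 252.60000610351562], [174.0, 256.0], [163.6999969482422, 271.5]]
side red [249.6 337. ] [241, 335, 17, 7, 27] ((248.5500030517578, 337.1499938964844), (3.1622776985168457, 16.76007080078125), 71.56505584716797) [[240.10000610351562, 338.29998779296875], [256.0, 333.0], [257.0, 336.0], [241.10000610351562, 341.29998779296875]]
stone [327.9 203.9] [322, 198, 13, 13, 41] [0.616 0.027 0.154]
stone [288.5 204.5] [285, 203, 8, 5, 26] [0.617 0.111 0.154]
stone [345.  208.9] [339, 205, 13, 12, 28] [ 0.604 -0.009  0.154]
stone [297.9 227. ] [292, 217, 13, 22, 56] [0.567 0.092 0.154]
stone [357.5 224.1] [350, 220, 13, 13, 29] [ 0.57  -0.035  0.154]
stone [308.4 276.5] [306, 273, 6, 7, 31] [0.461 0.072 0.154]
grip [370.8 272.6] [369, 271, 4, 4, 5] [ 0.463 -0.057  0.176]
```

View pics/c1.png

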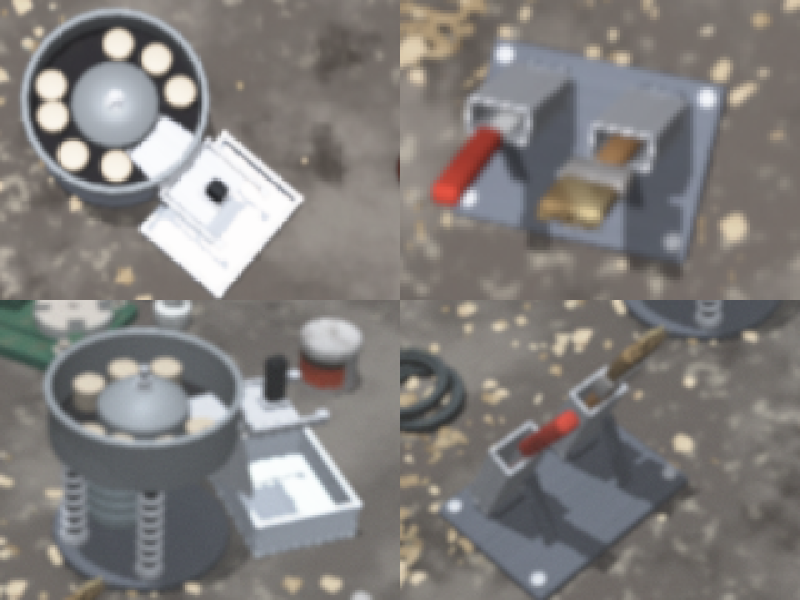

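The panels show all seven stones, the closed outlet plate and the grip. They also show the holder, with the red handle upper end near panel (448,195) and the pocket mouths. Now I'll measure more precisely.

Run:
```python
from h import *
I={n:cv2.imread(f"pics/{n}0.png").astype(int) for n in("top","side")}
boxes={"top":(145,225,195,290),"side":(215,290,290,370)}
def msk(n,f,box):
    im=I[n];m=f(im[...,0],im[...,1],im[...,2]);o=np.zeros_like(m);o[box[1]:box[3],box[0]:box[2]]=m[box[1]:box[3],box[0]:box[2]];return o
for n in boxes:
    for c,s,l in blobs(msk(n,lambda B,G,R:(R-np.maximum(G,B)>45),boxes[n]),30,3000):
        r=cv2.minAreaRect(np.argwhere(l)[:,::-1].astype(np.float32));b=cv2.boxPoints(r);
        print(n,"red",c,s,r,b.round(1).tolist())
for n,b in(("top",(355,255,390,285)),("side",(355,195,385,230))):
    for c,s,l in blobs(msk(n,lambda B,G,R:(R<75)&(G<75)&(B<75),b),5,900):
        print(n,"grip",c,s)
# bowl: rim outline & hub
q=lambda x,y:(275+x/2.2222,185+y/2.2222)
print("rim ctr",plane("top",*q(115,103),.176).round(4),[plane("top",*q(*p),.176).round(4)[:2] for p in((22,103),(208,103),(115,10),(115,197))])
print("grip",plane("top",*q(216,187),.178).round(4))
for p in((118,43),(155,58),(180,90),(51,84),(53,117),(73,155),(117,165)): print(plane("top",*q(*p),.154).round(3))
print("pan corners",[plane("top",*q(*p),.04).round(3) for p in((222,297),(303,197),(139,228))])
h=lambda x,y:(145+(x-400)/3.3333,215+y/3.3333)
print("foot",[plane("top",*h(*p),.01).round(4) for p in((495,40),(723,85),(685,262))])
s=lambda x,y:(190+(x-400)/2.381,280+(y-300)/2.381)
print("foot side",[plane("side",*s(*p),.01).round(4) for p in((440,508),(540,600),(688,480))])
print("mouths",tri(h(500,118),s(517,448)),tri(h(622,146),s(598,395)))
```

```text
top red [163.9 264.8] [154, 253, 21, 24, 227] ((163.86257934570312, 264.4029846191406), (9.178874969482422, 27.536624908447266), 35.21759033203125) [[152.1999969482422, 273.0], [168.10000610351562, 250.5], [175.60000610351562, 255.8000030517578], [159.6999969482422, 278.29998779296875]]
side red [253.8 334.2] [241, 326, 24, 18, 172] ((252.5384521484375, 335.3077087402344), (8.320503234863281, 26.625612258911133), 56.3099365234375) [[239.1999969482422, 339.20001220703125], [261.29998779296875, 324.5], [265.8999938964844, 331.3999938964844], [243.8000030517578, 346.20001220703125]]
top grip [372.  270.6] [369, 267, 7, 8, 42]
side grip [369.8 210.7] [366, 203, 9, 17, 122]
side grip [382.7 203.3] [381, 202, 4, 4, 7]
rim ctr [0.552  0.0311 0.176 ] [array([0.5546, 0.1185]), array([ 0.5495, -0.0562]), array([0.6418, 0.0285]), array([0.4634, 0.0336])]
grip [ 0.4698 -0.0603  0.178 ]
[0.615 0.026 0.154]
[ 0.599 -0.009  0.154]
[ 0.567 -0.032  0.154]
[0.576 0.092 0.154]
[0.544 0.091 0.154]
[0.507 0.072 0.154]
[0.496 0.031 0.154]
pan corners [array([ 0.373, -0.072,  0.04 ]), array([ 0.472, -0.16 ,  0.04 ]), array([0.445, 0.01 , 0.04 ])]
foot [array([0.6028, 0.3938, 0.01  ]), array([0.5656, 0.2315, 0.01  ]), array([0.4411, 0.2588, 0.01  ])]
foot side [array([0.6038, 0.394 , 0.01  ]), array([0.4816, 0.4266, 0.01  ]), array([0.4403, 0.2664, 0.01  ])]
mouths (array([0.53480602, 0.36855876, 0.09741679]), np.float64(0.003737325802176088)) (array([0.51315261, 0.28747138, 0.09438536]), np.float64(0.0015942071855071427))
```

>>> {"name": "carry_out", "arguments": {
  "linear": [
    [0.028, 0.057, 0],
    [0.028, 0.057, 0],
    [0.028, 0.057, 0],
    [0.028, 0.057, 0],
    [0.028, 0.057, 0],
    [0.028, 0.057, 0],
    [0.028, 0.057, 0],
    [0.028, 0.057, 0]
  ],
  "angular": [
    [0, 0, 0.6],
    [0, 0, 0.6],
    [0, 0, 0.6],
    [0, 0, 0.6],
    [0, 0, 0.6],
    [0, 0, 0.6],
    [0, 0, 0.7],
    [0, 0, 0.7]
  ],
  "hand": [0.6, 0.6, 0.6, 0.6, 0.6, 0.6, 0.6, 0.6]
}}

```text
clock: 0.82
position: [0.3597, -0.2895, 0.4045]
ee_rot: [-0.0, 0.912, 0.411, 0.0]
contact_force: [0.8, -0.9, 0.3]
width: 0.051
gripper_force: 0.0
```

>>> {"name": "carry_out", "arguments": {
  "linear": [
    [0.028, 0.057, 0],
    [0.028, 0.057, 0],
    [0.028, 0.057, 0],
    [0.028, 0.057, 0],
    [0.028, 0.057, 0],
    [0.028, 0.057, 0],
    [0.028, 0.057, 0],
    [0.028, 0.057, 0]
  ],
  "angular": [
    [0, 0, 0],
    [0, 0, 0],
    [0, 0, 0],
    [0, 0, 0],
    [0, 0, 0],
    [0, 0, 0],
    [0, 0, 0],
    [0, 0, 0]
  ],
  "hand": [0.6, 0.6, 0.6, 0.6, 0.6, 0.6, 0.6, 0.6]
}}

```text
clock: 1.48
position: [0.4717, -0.0614, 0.4046]
ee_rot: [-0.0, 0.912, 0.41, -0.0]
contact_force: [0.4, -1.1, 0.7]
width: 0.0514
gripper_force: 0.0
```

```bash
cat >> h.py <<'E'
from scipy.spatial.transform import Rotation as Rot
W=manip.camera_params("wrist")
def wcap(name):
    s=manip.get_state();im=manip.get_image("wrist");cv2.imwrite(name,im[:,:,::-1]);return s
def wray(s,u,v,z):
    q=np.array(s["ee_rot"]);R=Rot.from_quat(q[[1,2,3,0]]).as_matrix();H=np.array(W["hand_eye"])
    d=R@H[:3,:3]@np.array([(u-W["cx"])/W["fx"],(v-W["cy"])/W["fy"],1]);o=np.array(s["position"])+R@H[:3,3]
    return o+d*(z-o[2])/d[2]
E
python3 - <<'E'
from h import *
s=wcap("pics/w1.png");print(s["position"],s["ee_rot"],s["qpos"])
E
```

```text
[ 0.47165106 -0.06144714  0.40459319] [-3.44682052e-06  9.12082154e-01  4.10007477e-01 -1.14474596e-04] [-2.75925983e-01  1.25527220e-01  1.70329157e+00 -1.46783308e-04
  1.31295364e+00  4.49983259e-01]
```

View pics/w1.png

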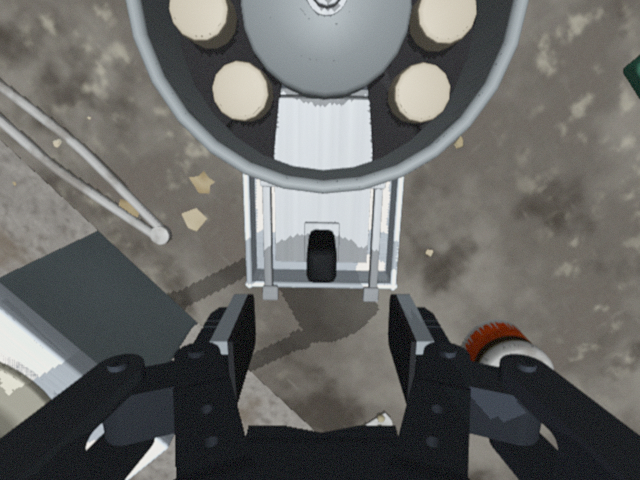

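The wrist view shows the grip's top near (322,263), well centred between the fingers, which are symmetric about column 321. The bowl, chute and pan are aligned with the tool axis.

Run:
```python
from h import *
im=cv2.imread("pics/w1.png");m=np.zeros((480,640),bool);m[222:292,300:345]=im[222:292,300:345].max(2)<45
for c,s,l in blobs(m,100,5000):print(c,s)
s={"position":[.47165,-.06145,.40459],"ee_rot":[0,.91208,.41001,-.0001]}
for p in((322,263),(322,282),(307,275),(337,275)): print(p,wray(s,*p,.178).round(4))
print("stud",wray(s,326,3,.194).round(4)); 
b=np.array([.552,.031]);
for p in((269,292),(371,292)):print("rail",wray(s,*p,.125).round(4))
for p in((244,90),(417,92),(199,12),(442,12)):print("stone",wray(s,*p,.154).round(4))
```

```text
[321.2 255.8] [307, 231, 29, 51, 1194]
(322, 263) [ 0.4734 -0.061   0.178 ]
(322, 282) [ 0.4664 -0.0689  0.178 ]
(307, 275) [ 0.4631 -0.0608  0.178 ]
(337, 275) [ 0.4749 -0.0712  0.178 ]
stud [0.5514 0.0243 0.194 ]
rail [ 0.4206 -0.067   0.125 ]
rail [ 0.4719 -0.1127  0.125 ]
stone [0.5005 0.0299 0.154 ]
stone [ 0.5666 -0.0301  0.154 ]
stone [0.5094 0.0701 0.154 ]
stone [ 0.5985 -0.0091  0.154 ]
```

>>> {"name": "carry_out", "arguments": {
  "linear": [
    [0.001, 0.0, -0.042],
    [0.001, 0, -0.042],
    [0, 0, -0.042],
    [0, 0, -0.042],
    [0, 0, 0],
    [0, 0, 0],
    [0, 0, 0],
    [0, 0, 0]
  ],
  "angular": [
    [0, 0, 0],
    [0, 0, 0],
    [0, 0, 0],
    [0, 0, 0],
    [0, 0, 0],
    [0, 0, 0],
    [0, 0, 0],
    [0, 0, 0]
  ],
  "hand": [0.6, 0.6, 0.6, 0.6, 0.4, 0, 0, 0],
  "force": 60
}}

```text
clock: 2.2
position: [0.4714, -0.0623, 0.3214]
ee_rot: [-0.002, 0.913, 0.409, -0.001]
contact_force: [-2.9, 2.8, -2.1]
width: 0.0151
gripper_force: 59.4
```

>>> {"name": "carry_out", "arguments": {
  "linear": [
    [-0.0113, -0.0127, 0],
    [-0.0113, -0.0127, 0],
    [-0.0113, -0.0127, 0],
    [-0.0113, -0.0127, 0],
    [-0.0113, -0.0127, 0],
    [-0.0113, -0.0127, 0],
    [0, 0, 0],
    [0, 0, 0]
  ],
  "angular": [
    [0, 0, 0],
    [0, 0, 0],
    [0, 0, 0],
    [0, 0, 0],
    [0, 0, 0],
    [0, 0, 0],
    [0, 0, 0],
    [0, 0, 0]
  ],
  "hand": [0, 0, 0, 0, 0, 0, 0, 0]
}}

```text
clock: 2.87
position: [0.4384, -0.0985, 0.3213]
ee_rot: [-0.004, 0.913, 0.408, 0.003]
contact_force: [2.4, 13.9, -3.6]
width: 0.0151
gripper_force: 59.7
```

Run:
```python
from h import *
im={n:cv2.imread(f"pics/{n}0.png").astype(int) for n in("top","side")}
# centre axis lines via PCA on red mask
box={"top":(145,225,195,290),"side":(215,290,290,370)};L={}
for n,b in box.items():
    m=np.zeros((480,640),bool);s=im[n][b[1]:b[3],b[0]:b[2]];m[b[1]:b[3],b[0]:b[2]]=s[...,2]-s[...,:2].max(2)>45
    l=max(blobs(m,30,3000),key=lambda t:t[1][4])[2];p=np.argwhere(l)[:,::-1].astype(float)
    vx,vy,x0,y0=cv2.fitLine(p.astype(np.float32),cv2.DIST_L2,0,.01,.01).ravel();t=(p-[x0,y0])@[vx,vy]
    L[n]=[np.array([x0+vx*k,y0+vy*k]) for k in(t.min(),t.max())];print(n,np.round(L[n],1).tolist())
N={n:np.cross(ray(n,*a)[1],ray(n,*b)[1]) for n,(a,b) in L.items()}
d=np.cross(N["top"],N["side"]);d/=np.linalg.norm(d);d*=-np.sign(d[2]);print("axis down",d.round(3),"lean",np.degrees(np.arccos(-d[2])))
hy=np.array([.2235,.9747,0]);hx=np.array([.9747,-.2235,0]);print("in holder",d@hx,d@hy)
for a in L["top"]:
  for b in L["side"]:
    X,e=tri(a,b); print(a.round(1),b.round(1),X.round(4),round(e,4))
o=np.array([.5228,.3277,0])
for le in(30,33,36):
    c,sn=np.cos(np.radians(le)),np.sin(np.radians(le));print(le,sn,c)
```

```text
top [[155.6, 275.5], [172.5, 253.6]]
side [[240.9, 341.9], [263.7, 328.2]]
axis down [ 0.587 -0.159 -0.794] lean 37.459896583987934
in holder 0.6077316463922271 -0.02395683636076413
[155.6 275.5] [240.9 341.9] [0.4865 0.4013 0.1539] 0.0314
[155.6 275.5] [263.7 328.2] [0.4681 0.3843 0.1872] 0.0008
[172.5 253.6] [240.9 341.9] [0.527  0.3721 0.106 ] 0.0047
[172.5 253.6] [263.7 328.2] [0.5055 0.3553 0.1447] 0.0289
30 0.49999999999999994 0.8660254037844387
33 0.5446390350150271 0.838670567945424
36 0.5877852522924731 0.8090169943749475
```

>>> {"name": "carry_out", "arguments": {
  "linear": [
    [0, 0, 0],
    [0, 0, 0],
    [0, 0, 0.04],
    [0, 0, 0.06],
    [0, 0, 0.06],
    [0, 0.04, 0.06],
    [0, 0.08, 0],
    [0, 0.08, 0]
  ],
  "angular": [
    [0, 0, 0],
    [0, 0, 0],
    [0, 0, 0],
    [0, 0, 0],
    [0, 0, 0],
    [0, 0, 0],
    [0, 0, 0],
    [0, 0, 0]
  ],
  "hand": [0.5, 0.5, 0.5, 0.5, 0.5, 0.5, 0.5, 0.5]
}}

```text
clock: 3.53
position: [0.4394, -0.0014, 0.4345]
ee_rot: [0.003, 0.913, 0.408, 0.003]
contact_force: [0.3, -0.2, -1.2]
width: 0.0429
gripper_force: 0.0
```

>>> {"name": "carry_out", "arguments": {
  "linear": [
    [-0.0105, 0.0512, 0],
    [-0.0105, 0.0512, 0],
    [-0.0105, 0.0512, 0],
    [-0.0105, 0.0512, 0],
    [-0.0105, 0.0512, 0],
    [-0.0105, 0.0512, 0],
    [-0.0105, 0.0512, 0],
    [-0.0105, 0.0512, 0]
  ],
  "angular": [
    [0, 0, 0.783],
    [0, 0, 0.783],
    [0, 0, 0.783],
    [0, 0, 0.783],
    [0, 0, 0.783],
    [0, 0, 0.783],
    [0, 0, 0.783],
    [0, 0, 0.783]
  ],
  "hand": [0.7, 0.7, 0.7, 0.7, 0.7, 0.7, 0.7, 0.7]
}}

```text
clock: 4.2
position: [0.3964, 0.2046, 0.4322]
ee_rot: [0.001, 0.781, 0.624, 0.001]
contact_force: [0.8, 0.2, -0.8]
width: 0.0598
gripper_force: 0.0
```

>>> {"name": "carry_out", "arguments": {
  "linear": [
    [-0.0105, 0.0512, -0.02],
    [-0.0105, 0.0512, -0.02],
    [-0.0105, 0.0512, -0.02],
    [-0.0105, 0.0512, -0.02],
    [-0.0105, 0.0512, -0.02],
    [-0.0105, 0.0512, -0.02],
    [-0.0105, 0.0512, -0.02],
    [-0.0105, 0.0512, -0.02]
  ],
  "angular": [
    [-0.213, -0.931, 0],
    [-0.213, -0.931, 0],
    [-0.213, -0.931, 0],
    [-0.213, -0.931, 0],
    [-0.213, -0.931, 0],
    [-0.213, -0.931, 0],
    [-0.213, -0.931, 0],
    [-0.213, -0.931, 0]
  ],
  "hand": [0.7, 0.7, 0.7, 0.7, 0.7, 0.7, 0.7, 0.7]
}}

```text
clock: 4.87
position: [0.3544, 0.41, 0.3522]
ee_rot: [0.236, 0.745, 0.594, 0.191]
contact_force: [0.1, -1.4, 0.8]
width: 0.0595
gripper_force: 0.0
```

Run:
```python
from h import *
s=wcap("pics/w2.png");q=np.array(s["ee_rot"]);print(s["position"],Rot.from_quat(q[[1,2,3,0]]).as_matrix().round(3),s["qpos"].round(2))
```

```text
[0.35443433 0.40996484 0.35220614] [[ 0.222  0.795  0.565]
 [ 0.975 -0.184 -0.126]
 [ 0.004  0.579 -0.815]] [ 0.91  0.23  1.8  -0.7   0.95  1.51]
```

View pics/w2.png

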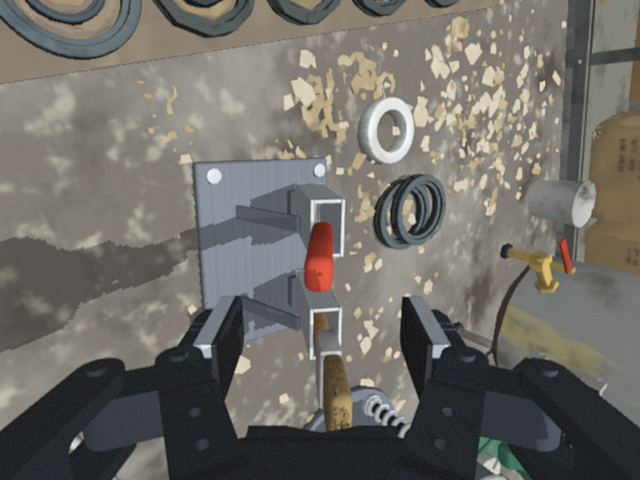

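Handle end is at (319,273), on the tool axis as expected (320,275–280). The axis alignment is good, so I'll advance and grip.

>>> {"name": "carry_out", "arguments": {
  "linear": [
    [0.0204, -0.004, -0.0293],
    [0.0204, -0.004, -0.0293],
    [0.0204, -0.004, -0.0293],
    [0.0204, -0.004, -0.0293],
    [0.0204, -0.004, -0.0293],
    [0, 0, 0],
    [0, 0, 0],
    [0, 0, 0]
  ],
  "angular": [
    [0, 0, 0],
    [0, 0, 0],
    [0, 0, 0],
    [0, 0, 0],
    [0, 0, 0],
    [0, 0, 0],
    [0, 0, 0],
    [0, 0, 0]
  ],
  "hand": [0.7, 0.7, 0.7, 0.7, 0.7, 0.7, 0.4, 0],
  "force": 100
}}

```text
clock: 5.58
position: [0.4059, 0.3986, 0.2788]
ee_rot: [0.235, 0.746, 0.594, 0.188]
contact_force: [-0.3, 0.5, -0.4]
width: 0.0364
gripper_force: 0.0
```

>>> {"name": "carry_out", "arguments": {
  "linear": [
    [0, 0, 0],
    [0, 0, 0],
    [0, 0, 0],
    [0, 0, 0]
  ],
  "angular": [
    [0, 0, 0],
    [0, 0, 0],
    [0, 0, 0],
    [0, 0, 0]
  ],
  "hand": [0, 0, 0, 0]
}}

```text
clock: 5.92
position: [0.4056, 0.3989, 0.2794]
ee_rot: [0.235, 0.745, 0.594, 0.189]
contact_force: [-2.4, 0.3, 5.5]
width: 0.0132
gripper_force: 97.1
```

>>> {"name": "carry_out", "arguments": {
  "linear": [
    [-0.0141, 0.0032, 0.0204],
    [-0.0283, 0.0063, 0.0408],
    [-0.0283, 0.0063, 0.0408],
    [-0.0283, 0.0063, 0.0408],
    [-0.0141, 0.0032, 0.0204],
    [0, 0, 0.06],
    [0, 0, 0.06],
    [0, 0, 0]
  ],
  "angular": [
    [0, 0, 0],
    [0, 0, 0],
    [0, 0, 0],
    [0, 0, 0],
    [0, 0, 0],
    [0, 0, 0],
    [0, 0, 0],
    [0, 0, 0]
  ],
  "hand": [0, 0, 0, 0, 0, 0, 0, 0]
}}

```text
clock: 6.58
position: [0.3492, 0.4123, 0.4259]
ee_rot: [0.234, 0.745, 0.593, 0.194]
contact_force: [1.0, 0.5, 0.2]
width: 0.0135
gripper_force: 98.6
```

Run:
```python
from h import *
s=wcap("pics/w3.png");t=manip.get_image("top");d=manip.get_image("side")
cv2.imwrite("pics/t3.png",t[:,:,::-1]);cv2.imwrite("pics/s3.png",d[:,:,::-1])
w=cv2.imread("pics/w3.png");out=np.zeros((600,800,3),np.uint8)
out[:300,:400]=cv2.resize(w,(400,300));out[:300,400:]=cv2.resize(t[185:320,275:455,::-1],(400,300),interpolation=3)
out[300:,:400]=cv2.resize(d[180:405,150:450,::-1],(400,300),interpolation=3)
out[300:,400:]=w[180:480,120:520]
cv2.imwrite("pics/c3.png",out);print(s["position"],s["ee_rot"],s["width"],s["qpos"].round(2))
```

```text
[0.34923799 0.41225758 0.42586855] [0.23429676 0.74537123 0.5933344  0.19360025] 0.013527443657547303 [ 0.93  0.17  1.69 -0.63  1.09  1.4 ]
```

View pics/c3.png

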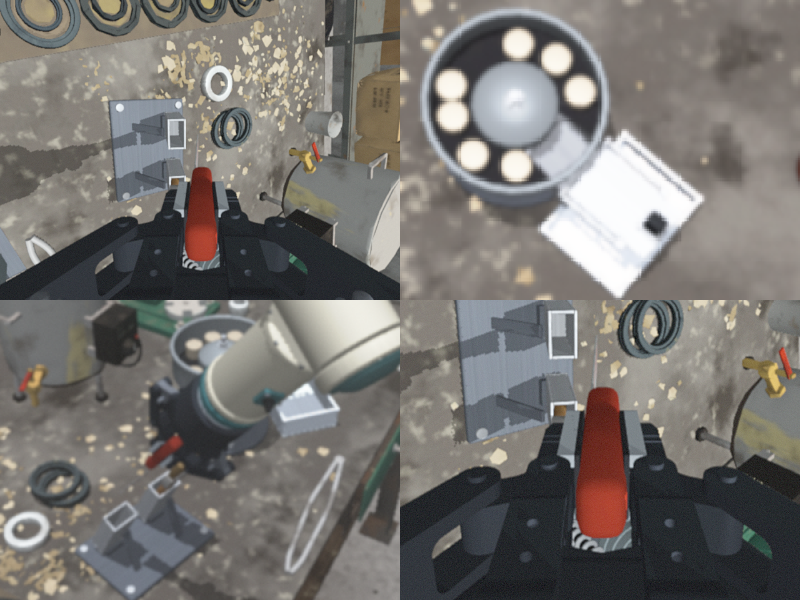

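The gate is drawn out: the outlet shows the chute and the grip has moved to panel (655,222). The spatula is held, with the blade edge-on at wrist column ≈316, about 5 mm towards tool −y, and the other tools are undisturbed. Now I'll plan the transit and the first arc.

```bash
cat >> h.py <<'E'
import json
C=np.array([.552,.031]);RR=.062
def Rm(q): q=np.array(q);return Rot.from_quat(q[[1,2,3,0]])
def upright(psi):
    y=np.array([np.cos(psi),np.sin(psi),0]);z=np.array([0,0,-1.]);return Rot.from_matrix(np.c_[np.cross(y,z),y,z])
def emit(P,rv,hand=0,n=8):
    """P: waypoints (k+1,3); rv: (k,3) rotvecs per row -> prints rows in shares"""
    D=np.diff(np.array(P),axis=0)/.5; A=np.array(rv)/.08
    for i in range(0,len(D),n):
        print(json.dumps({"linear":D[i:i+n].round(4).tolist(),"angular":A[i:i+n].round(3).tolist(),"hand":[hand]*len(D[i:i+n])}))
def on(th,r=RR): return C+r*np.array([np.cos(np.radians(th)),np.sin(np.radians(th))])
E
python3 - <<'E'
from h import *
s=manip.get_state();rv=(upright(np.radians(-60))*Rm(s["ee_rot"]).inv()).as_rotvec();print(rv,np.linalg.norm(rv))
p=np.array(s["position"]);t=np.r_[on(30),.53]
P=[p+[0,0,min(.0175*k,t[2]-p[2])] for k in range(7)]
q=P[-1]; P+= [q+(t-q)*k/14 for k in range(1,15)]
R=[rv/16]*16+[np.zeros(3)]*4
emit(P,R)
E
```

```text
[ 0.3724707   0.50467824 -0.79583781] 1.0133076427746714
{"linear": [[0.0, 0.0, 0.035], [0.0, 0.0, 0.035], [0.0, 0.0, 0.035], [0.0, 0.0, 0.035], [0.0, 0.0, 0.035], [0.0, 0.0, 0.035], [0.0368, -0.0498, 0.0009], [0.0368, -0.0498, 0.0009]], "angular": [[0.291, 0.394, -0.622], [0.291, 0.394, -0.622], [0.291, 0.394, -0.622], [0.291, 0.394, -0.622], [0.291, 0.394, -0.622], [0.291, 0.394, -0.622], [0.291, 0.394, -0.622], [0.291, 0.394, -0.622]], "hand": [0, 0, 0, 0, 0, 0, 0, 0]}
{"linear": [[0.0368, -0.0498, 0.0009], [0.0368, -0.0498, 0.0009], [0.0368, -0.0498, 0.0009], [0.0368, -0.0498, 0.0009], [0.0368, -0.0498, 0.0009], [0.0368, -0.0498, 0.0009], [0.0368, -0.0498, 0.0009], [0.0368, -0.0498, 0.0009]], "angular": [[0.291, 0.394, -0.622], [0.291, 0.394, -0.622], [0.291, 0.394, -0.622], [0.291, 0.394, -0.622], [0.291, 0.394, -0.622], [0.291, 0.394, -0.622], [0.291, 0.394, -0.622], [0.291, 0.394, -0.622]], "hand": [0, 0, 0, 0, 0, 0, 0, 0]}
{"linear": [[0.0368, -0.0498, 0.0009], [0.0368, -0.0498, 0.0009], [0.0368, -0.0498, 0.0009], [0.0368, -0.0498, 0.0009]], "angular": [[0.0, 0.0, 0.0], [0.0, 0.0, 0.0], [0.0, 0.0, 0.0], [0.0, 0.0, 0.0]], "hand": [0, 0, 0, 0]}
```

>>> {"name": "carry_out", "arguments": {
  "linear": [
    [0, 0, 0.035],
    [0, 0, 0.035],
    [0, 0, 0.035],
    [0, 0, 0.035],
    [0, 0, 0.035],
    [0, 0, 0.035],
    [0.037, -0.05, 0.001],
    [0.037, -0.05, 0.001]
  ],
  "angular": [
    [0.291, 0.394, -0.622],
    [0.291, 0.394, -0.622],
    [0.291, 0.394, -0.622],
    [0.291, 0.394, -0.622],
    [0.291, 0.394, -0.622],
    [0.291, 0.394, -0.622],
    [0.291, 0.394, -0.622],
    [0.291, 0.394, -0.622]
  ],
  "hand": [0, 0, 0, 0, 0, 0, 0, 0]
}}

```text
clock: 7.4
position: [0.3858, 0.3617, 0.5243]
ee_rot: [0.121, 0.884, 0.441, 0.096]
contact_force: [0.7, -1.1, -1.5]
width: 0.0136
gripper_force: 98.4
```

>>> {"name": "carry_out", "arguments": {
  "linear": [
    [0.037, -0.05, 0.001],
    [0.037, -0.05, 0.001],
    [0.037, -0.05, 0.001],
    [0.037, -0.05, 0.001],
    [0.037, -0.05, 0.001],
    [0.037, -0.05, 0.001],
    [0.037, -0.05, 0.001],
    [0.037, -0.05, 0.001]
  ],
  "angular": [
    [0.291, 0.394, -0.622],
    [0.291, 0.394, -0.622],
    [0.291, 0.394, -0.622],
    [0.291, 0.394, -0.622],
    [0.291, 0.394, -0.622],
    [0.291, 0.394, -0.622],
    [0.291, 0.394, -0.622],
    [0.291, 0.394, -0.622]
  ],
  "hand": [0, 0, 0, 0, 0, 0, 0, 0]
}}

```text
clock: 8.07
position: [0.5346, 0.1596, 0.5271]
ee_rot: [-0.0, 0.966, 0.257, -0.002]
contact_force: [-0.6, 0.3, -0.4]
width: 0.0128
gripper_force: 98.4
```

>>> {"name": "carry_out", "arguments": {
  "linear": [
    [0.037, -0.05, 0.001],
    [0.037, -0.05, 0.001],
    [0.037, -0.05, 0.001],
    [0.037, -0.05, 0.001]
  ],
  "angular": [
    [0, 0, 0],
    [0, 0, 0],
    [0, 0, 0],
    [0, 0, 0]
  ],
  "hand": [0, 0, 0, 0]
}}

```text
clock: 8.4
position: [0.6088, 0.0595, 0.5287]
ee_rot: [0.0, 0.966, 0.259, -0.002]
contact_force: [0.6, -0.0, -0.4]
width: 0.013
gripper_force: 98.4
```

Run:
```python
from h import *
s=wcap("pics/w4.png");t=manip.get_image("top");d=manip.get_image("side")
cv2.imwrite("pics/t4.png",t[:,:,::-1]);cv2.imwrite("pics/s4.png",d[:,:,::-1])
w=cv2.imread("pics/w4.png");out=np.zeros((600,800,3),np.uint8)
out[:300,:400]=w[100:400,120:520]
out[:300,400:]=cv2.resize(t[150:285,265:445,::-1],(400,300),interpolation=3)
out[300:,:400]=cv2.resize(d[80:305,200:500,::-1],(400,300),interpolation=3)
out[300:,400:]=cv2.resize(d[150:250,250:383,::-1],(400,300),interpolation=3)
cv2.imwrite("pics/c4.png",out);print(s["position"],Rm(s["ee_rot"]).as_matrix().round(3),s["qpos"].round(2))
tip=np.array(s["position"])+Rm(s["ee_rot"]).apply([0,-.005,.305]);print("tip est",tip,proj("side",tip),proj("top",tip),on(30))
```

```text
[0.60880308 0.05954771 0.5287301 ] [[ 0.866  0.499 -0.004]
 [ 0.499 -0.866 -0.001]
 [-0.004 -0.001 -1.   ]] [-0.02  0.3   1.18 -0.    1.67  1.03]
tip est [0.60516542 0.06355042 0.22373708] [291.74363528 196.00385397] [309.9236048 201.8664759] [0.60569358 0.062     ]
```

View pics/c4.png

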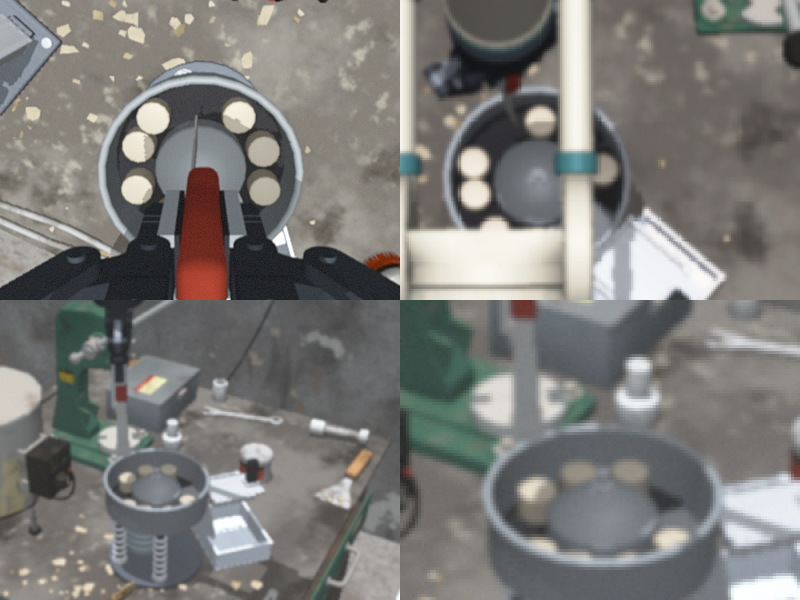

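Panel 4 shows the blade tip at side px (290.6,195.7), predicted (291.7,196.0), so the tip offset of 305 mm is confirmed. The blade sits over the gap between two stones.

```bash
cat >> h.py <<'E'
def arc(t0,t1,n,z,side,p0=None):
    """blade angle t0->t1 deg; side=-1: tool y at th-90, +1: th+90"""
    th=np.linspace(t0,t1,n+1);P=[]
    for a in th:
        y=np.radians(a+90*side);P.append(np.r_[on(a)+.005*np.array([np.cos(y),np.sin(y)]),z])
    if p0 is not None:P[0]=np.array(p0)
    emit(P,[[0,0,np.radians(t1-t0)/n]]*n)
E
python3 - <<'E'
from h import *
s=manip.get_state();arc(31.5,152.5,32,.442,-1)
E
```

```text
{"linear": [[-0.004, 0.0072, 0.0], [-0.0044, 0.0069, 0.0], [-0.0049, 0.0066, 0.0], [-0.0053, 0.0063, 0.0], [-0.0057, 0.0059, 0.0], [-0.0061, 0.0055, 0.0], [-0.0064, 0.0051, 0.0], [-0.0067, 0.0047, 0.0]], "angular": [[0.0, 0.0, 0.825], [0.0, 0.0, 0.825], [0.0, 0.0, 0.825], [0.0, 0.0, 0.825], [0.0, 0.0, 0.825], [0.0, 0.0, 0.825], [0.0, 0.0, 0.825], [0.0, 0.0, 0.825]], "hand": [0, 0, 0, 0, 0, 0, 0, 0]}
{"linear": [[-0.007, 0.0042, 0.0], [-0.0073, 0.0038, 0.0], [-0.0075, 0.0033, 0.0], [-0.0077, 0.0028, 0.0], [-0.0079, 0.0022, 0.0], [-0.008, 0.0017, 0.0], [-0.0081, 0.0012, 0.0], [-0.0082, 0.0006, 0.0]], "angular": [[0.0, 0.0, 0.825], [0.0, 0.0, 0.825], [0.0, 0.0, 0.825], [0.0, 0.0, 0.825], [0.0, 0.0, 0.825], [0.0, 0.0, 0.825], [0.0, 0.0, 0.825], [0.0, 0.0, 0.825]], "hand": [0, 0, 0, 0, 0, 0, 0, 0]}
{"linear": [[-0.0082, 0.0001, 0.0], [-0.0082, -0.0004, 0.0], [-0.0082, -0.001, 0.0], [-0.0081, -0.0015, 0.0], [-0.008, -0.002, 0.0], [-0.0078, -0.0026, 0.0], [-0.0076, -0.0031, 0.0], [-0.0074, -0.0036, 0.0]], "angular": [[0.0, 0.0, 0.825], [0.0, 0.0, 0.825], [0.0, 0.0, 0.825], [0.0, 0.0, 0.825], [0.0, 0.0, 0.825], [0.0, 0.0, 0.825], [0.0, 0.0, 0.825], [0.0, 0.0, 0.825]], "hand": [0, 0, 0, 0, 0, 0, 0, 0]}
{"linear": [[-0.0071, -0.004, 0.0], [-0.0069, -0.0045, 0.0], [-0.0065, -0.005, 0.0], [-0.0062, -0.0054, 0.0], [-0.0058, -0.0058, 0.0], [-0.0054, -0.0061, 0.0], [-0.005, -0.0065, 0.0], [-0.0046, -0.0068, 0.0]], "angular": [[0.0, 0.0, 0.825], [0.0, 0.0, 0.825], [0.0, 0.0, 0.825], [0.0, 0.0, 0.825], [0.0, 0.0, 0.825], [0.0, 0.0, 0.825], [0.0, 0.0, 0.825], [0.0, 0.0, 0.825]], "hand": [0, 0, 0, 0, 0, 0, 0, 0]}
```

>>> {"name": "carry_out", "arguments": {
  "linear": [
    [0, 0, -0.04],
    [0, 0, -0.04],
    [0, 0, -0.04],
    [0, 0, -0.03],
    [0, 0, -0.023],
    [0, 0, 0],
    [0, 0, 0]
  ],
  "angular": [
    [0, 0, 0],
    [0, 0, 0],
    [0, 0, 0],
    [0, 0, 0],
    [0, 0, 0],
    [0, 0, 0],
    [0, 0, 0]
  ],
  "hand": [0, 0, 0, 0, 0, 0, 0]
}}

```text
clock: 9.13
position: [0.6072, 0.062, 0.4434]
ee_rot: [0.0, 0.966, 0.259, -0.001]
contact_force: [-0.5, 0.3, 0.1]
width: 0.0134
gripper_force: 98.4
```

>>> {"name": "carry_out", "arguments": {
  "linear": [
    [-0.004, 0.007, 0],
    [-0.0045, 0.007, 0],
    [-0.005, 0.0065, 0],
    [-0.0055, 0.0065, 0],
    [-0.0055, 0.006, 0],
    [-0.006, 0.0055, 0],
    [-0.0065, 0.005, 0],
    [-0.0065, 0.0045, 0]
  ],
  "angular": [
    [0, 0, 0.825],
    [0, 0, 0.825],
    [0, 0, 0.825],
    [0, 0, 0.825],
    [0, 0, 0.825],
    [0, 0, 0.825],
    [0, 0, 0.825],
    [0, 0, 0.825]
  ],
  "hand": [0, 0, 0, 0, 0, 0, 0, 0]
}}

```text
clock: 9.8
position: [0.586, 0.0857, 0.4459]
ee_rot: [0.001, 0.864, 0.504, 0.001]
contact_force: [0.2, -0.3, -1.2]
width: 0.0132
gripper_force: 98.5
```

>>> {"name": "carry_out", "arguments": {
  "linear": [
    [-0.007, 0.004, 0],
    [-0.0075, 0.004, 0],
    [-0.0075, 0.0035, 0],
    [-0.0075, 0.003, 0],
    [-0.008, 0.002, 0],
    [-0.008, 0.0015, 0],
    [-0.008, 0.001, 0],
    [-0.008, 0.0005, 0]
  ],
  "angular": [
    [0, 0, 0.825],
    [0, 0, 0.825],
    [0, 0, 0.825],
    [0, 0, 0.825],
    [0, 0, 0.825],
    [0, 0, 0.825],
    [0, 0, 0.825],
    [0, 0, 0.825]
  ],
  "hand": [0, 0, 0, 0, 0, 0, 0, 0]
}}

```text
clock: 10.47
position: [0.5559, 0.0951, 0.4462]
ee_rot: [0.003, 0.703, 0.712, 0.002]
contact_force: [1.7, -0.2, -1.1]
width: 0.0134
gripper_force: 98.4
```

```bash
cat >> h.py <<'E'
def stat(z=.442,side=-1):
    s=manip.get_state();p=np.array(s["position"]);R=Rm(s["ee_rot"]).as_matrix();b=p+R@[0,-.005,.305]
    v=b[:2]-C;print("TCP",p.round(4),"yaw_y",np.degrees(np.arctan2(R[1,1],R[0,1])).round(1),"blade r",np.linalg.norm(v).round(4),"th",np.degrees(np.arctan2(v[1],v[0])).round(1),"tip z",b[2].round(4),"F",np.round(s["contact_force"],1),"M",np.round(s["moment"],2),"w",round(s["width"],4),"q6",s["qpos"][5].round(2),"t",s["clock"])
    return s
E
python3 - <<'E'
from h import *
stat()
E
```

```text
TCP [0.5559 0.0951 0.4462] yaw_y 0.7 blade r 0.0639 th 89.1 tip z 0.1412 F [ 1.7 -0.2 -1.1] M [-0.2  -0.65  0.06] w 0.0134 q6 0.03 t 10.4667
```

>>> {"name": "carry_out", "arguments": {
  "linear": [
    [-0.008, 0, -0.005],
    [-0.008, -0.001, -0.005],
    [-0.008, -0.0015, 0],
    [-0.008, -0.002, 0],
    [-0.008, -0.0025, 0],
    [-0.008, -0.003, 0],
    [-0.0075, -0.0035, 0],
    [-0.0075, -0.004, 0]
  ],
  "angular": [
    [0, 0, 0.825],
    [0, 0, 0.825],
    [0, 0, 0.825],
    [0, 0, 0.825],
    [0, 0, 0.825],
    [0, 0, 0.825],
    [0, 0, 0.825],
    [0, 0, 0.825]
  ],
  "hand": [0, 0, 0, 0, 0, 0, 0, 0]
}}

```text
clock: 11.13
position: [0.5245, 0.0865, 0.4413]
ee_rot: [0.003, 0.493, 0.87, 0.002]
contact_force: [2.2, -0.1, -0.5]
width: 0.0132
gripper_force: 98.4
```

Run:
```python
from h import *
stat()
w=cv2.cvtColor(manip.get_image("wrist"),4);t=manip.get_image("top")[:,:,::-1];d=manip.get_image("side")[:,:,::-1]
out=np.zeros((600,800,3),np.uint8)
out[:300,:400]=cv2.resize(w,(400,300))
out[:300,400:]=cv2.resize(t[170:305,275:455],(400,300),interpolation=3)
out[300:,:400]=cv2.resize(d[150:250,250:383],(400,300),interpolation=3)
out[300:,400:]=cv2.resize(d[180:300,300:460],(400,300),interpolation=3)
cv2.imwrite("pics/c5.png",out)
```

```text
TCP [0.5245 0.0865 0.4413] yaw_y 31.0 blade r 0.061 th 119.1 tip z 0.1363 F [ 2.2 -0.1 -0.5] M [ 0.06 -0.54 -0.03] w 0.0132 q6 -0.51 t 11.1333
```

View pics/c5.png

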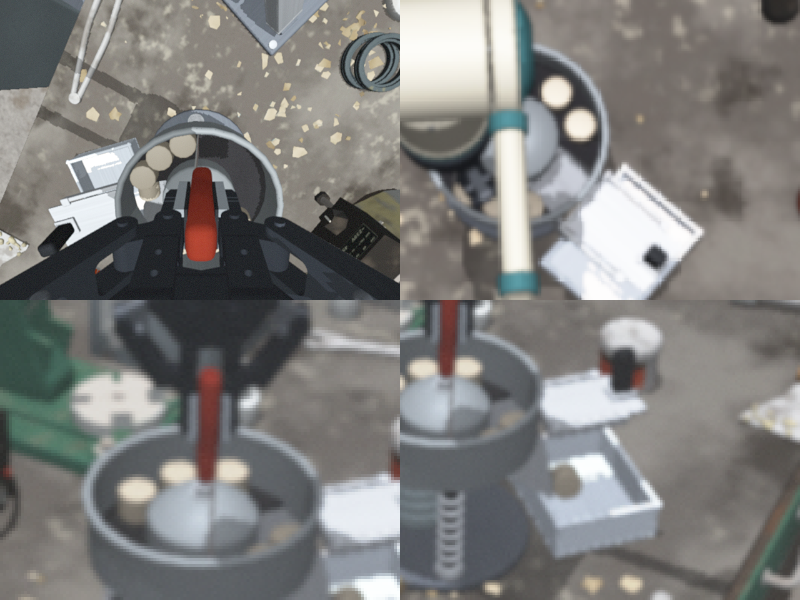

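One stone is already in the pan (lower right panel, (567,482)), and three are lined up before the blade. I'll continue the sweep.

Run:
```python
from h import *
s=stat();arc(119.1,228,24,.4405,-1,s["position"])
```

```text
TCP [0.5239 0.0864 0.4408] yaw_y 30.7 blade r 0.0618 th 120.5 tip z 0.1358 F [ 0.   0.4 -0.2] M [ 0.07 -0.18 -0.01] w 0.0131 q6 -0.5 t 11.2833
{"linear": [[-0.0041, -0.002, -0.0007], [-0.0084, -0.0051, 0.0], [-0.008, -0.0058, 0.0], [-0.0075, -0.0064, 0.0], [-0.007, -0.007, 0.0], [-0.0064, -0.0075, 0.0], [-0.0058, -0.008, 0.0], [-0.0051, -0.0084, 0.0]], "angular": [[0.0, 0.0, 0.99], [0.0, 0.0, 0.99], [0.0, 0.0, 0.99], [0.0, 0.0, 0.99], [0.0, 0.0, 0.99], [0.0, 0.0, 0.99], [0.0, 0.0, 0.99], [0.0, 0.0, 0.99]], "hand": [0, 0, 0, 0, 0, 0, 0, 0]}
{"linear": [[-0.0045, -0.0088, 0.0], [-0.0038, -0.0091, 0.0], [-0.003, -0.0094, 0.0], [-0.0023, -0.0096, 0.0], [-0.0015, -0.0097, 0.0], [-0.0007, -0.0098, 0.0], [0.0, -0.0098, 0.0], [0.0008, -0.0098, 0.0]], "angular": [[0.0, 0.0, 0.99], [0.0, 0.0, 0.99], [0.0, 0.0, 0.99], [0.0, 0.0, 0.99], [0.0, 0.0, 0.99], [0.0, 0.0, 0.99], [0.0, 0.0, 0.99], [0.0, 0.0, 0.99]], "hand": [0, 0, 0, 0, 0, 0, 0, 0]}
{"linear": [[0.0016, -0.0097, 0.0], [0.0024, -0.0096, 0.0], [0.0031, -0.0093, 0.0], [0.0038, -0.0091, 0.0], [0.0045, -0.0087, 0.0], [0.0052, -0.0083, 0.0], [0.0059, -0.0079, 0.0], [0.0065, -0.0074, 0.0]], "angular": [[0.0, 0.0, 0.99], [0.0, 0.0, 0.99], [0.0, 0.0, 0.99], [0.0, 0.0, 0.99], [0.0, 0.0, 0.99], [0.0, 0.0, 0.99], [0.0, 0.0, 0.99], [0.0, 0.0, 0.99]], "hand": [0, 0, 0, 0, 0, 0, 0, 0]}
```

>>> {"name": "carry_out", "arguments": {
  "linear": [
    [-0.006, -0.0025, 0],
    [-0.0085, -0.005, 0],
    [-0.008, -0.006, 0],
    [-0.0075, -0.0065, 0],
    [-0.007, -0.007, 0],
    [-0.0065, -0.0075, 0],
    [-0.006, -0.008, 0],
    [-0.005, -0.0085, 0]
  ],
  "angular": [
    [0, 0, 0.99],
    [0, 0, 0.99],
    [0, 0, 0.99],
    [0, 0, 0.99],
    [0, 0, 0.99],
    [0, 0, 0.99],
    [0, 0, 0.99],
    [0, 0, 0.99]
  ],
  "hand": [0, 0, 0, 0, 0, 0, 0, 0]
}}

```text
clock: 11.95
position: [0.4967, 0.061, 0.4402]
ee_rot: [0.0, 0.198, 0.98, 0.001]
contact_force: [1.2, 0.5, -1.4]
width: 0.0135
gripper_force: 98.6
```

>>> {"name": "carry_out", "arguments": {
  "linear": [
    [-0.0045, -0.009, 0],
    [-0.004, -0.009, 0],
    [-0.003, -0.0095, 0],
    [-0.0025, -0.0095, 0],
    [-0.0015, -0.0095, 0],
    [-0.0005, -0.01, 0],
    [0, -0.01, 0],
    [0.001, -0.01, 0]
  ],
  "angular": [
    [0, 0, 0.99],
    [0, 0, 0.99],
    [0, 0, 0.99],
    [0, 0, 0.99],
    [0, 0, 0.99],
    [0, 0, 0.99],
    [0, 0, 0.99],
    [0, 0, 0.99]
  ],
  "hand": [0, 0, 0, 0, 0, 0, 0, 0]
}}

```text
clock: 12.62
position: [0.4891, 0.0225, 0.4399]
ee_rot: [-0.0, -0.118, 0.993, 0.001]
contact_force: [-0.2, 0.9, -0.8]
width: 0.0136
gripper_force: 98.5
```

Run:
```python
from h import *
stat()
```

```text
TCP [0.4891 0.0225 0.4399] yaw_y 103.5 blade r 0.0633 th -168.3 tip z 0.1349 F [-0.2  0.9 -0.8] M [0.11 0.07 0.01] w 0.0136 q6 -1.9 t 12.6167
```

>>> {"name": "carry_out", "arguments": {
  "linear": [
    [0.0015, -0.0095, 0],
    [0.0025, -0.0095, 0],
    [0.003, -0.0095, 0],
    [0.004, -0.009, 0],
    [0.0045, -0.0085, 0],
    [0.005, -0.0085, 0],
    [0, 0, 0],
    [0, 0, 0]
  ],
  "angular": [
    [0, 0, 0.99],
    [0, 0, 0.99],
    [0, 0, 0.99],
    [0, 0, 0.99],
    [0, 0, 0.9],
    [0, 0, 0],
    [0, 0, 0],
    [0, 0, 0]
  ],
  "hand": [0, 0, 0, 0, 0, 0, 0, 0]
}}

```text
clock: 13.28
position: [0.4995, -0.0049, 0.4396]
ee_rot: [-0.0, -0.305, 0.952, 0.001]
contact_force: [0.5, 1.0, -1.2]
width: 0.0132
gripper_force: 98.5
```

Run:
```python
from h import *
stat()
w=cv2.cvtColor(manip.get_image("wrist"),4);t=manip.get_image("top")[:,:,::-1];d=manip.get_image("side")[:,:,::-1]
out=np.zeros((600,800,3),np.uint8)
out[:300,:400]=cv2.resize(w,(400,300))
out[:300,400:]=cv2.resize(t[170:305,275:455],(400,300),interpolation=3)
out[300:,:400]=cv2.resize(d[150:250,250:383],(400,300),interpolation=3)
out[300:,400:]=cv2.resize(d[180:300,300:460],(400,300),interpolation=3)
cv2.imwrite("pics/c6.png",out)
```

```text
TCP [ 0.4995 -0.0049  0.4396] yaw_y 125.5 blade r 0.0637 th -141.6 tip z 0.1346 F [ 0.5  1.  -1.2] M [ 0.01  0.03 -0.02] w 0.0132 q6 -2.34 t 13.2833
```

View pics/c6.png

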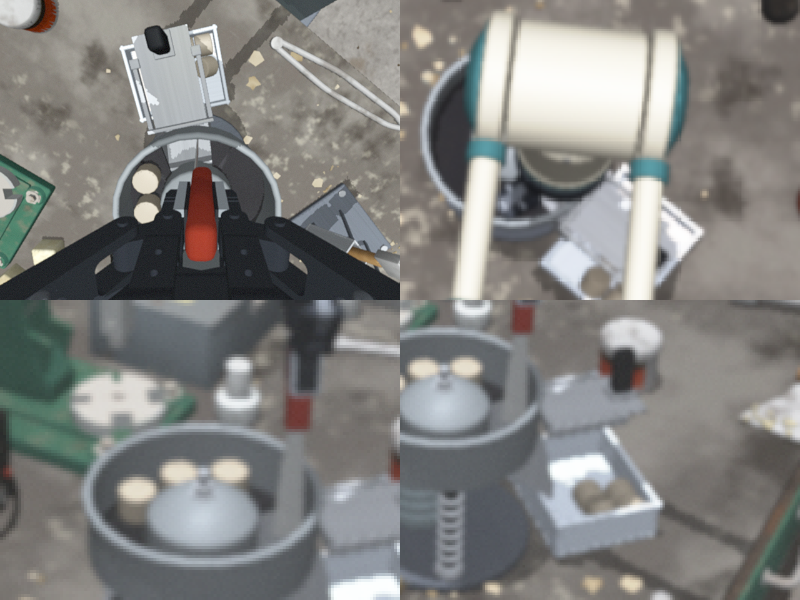

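Three stones remain on the far arc of the bowl, at side panel (120,495), (178,470) and (232,470). The others have gone to the pan. I'll lift, cross over and drop in behind the second group.

>>> {"name": "carry_out", "arguments": {
  "linear": [
    [0, 0, 0.06],
    [0, 0, 0.06],
    [0, 0, 0.045],
    [0.05, 0.038, 0],
    [0.05, 0.038, 0],
    [0.05, 0.038, 0],
    [0.05, 0.038, 0],
    [0, 0, 0]
  ],
  "angular": [
    [0, 0, 0],
    [0, 0, 0],
    [0, 0, 0],
    [0, 0, 0],
    [0, 0, 0],
    [0, 0, 0],
    [0, 0, 0],
    [0, 0, 0]
  ],
  "hand": [0, 0, 0, 0, 0, 0, 0, 0]
}}

```text
clock: 14.1
position: [0.6032, 0.0742, 0.5204]
ee_rot: [0.001, -0.307, 0.952, 0.002]
contact_force: [0.2, -0.5, -1.1]
width: 0.0135
gripper_force: 98.5
```

Run:
```python
from h import *
s=stat()
im=manip.get_image("wrist")[:,:,::-1].astype(int);s=manip.get_state()
m=(im[...,2]-im[...,0]>25)&(im[...,2]>130)
for c,st,l in blobs(m,250,6000):
    X=wray(s,*c,.154);v=X[:2]-C
    if .04<np.linalg.norm(v)<.09: print(c,st,X.round(3),np.degrees(np.arctan2(v[1],v[0])).round(0),np.linalg.norm(v).round(3))
```

```text
TCP [0.6032 0.0742 0.5204] yaw_y 125.8 blade r 0.0676 th 36.6 tip z 0.2153 F [ 0.2 -0.5 -1.1] M [ 0.03  0.   -0.03] w 0.0135 q6 -2.19 t 14.1
```

>>> {"name": "carry_out", "arguments": {
  "linear": [
    [-0.0045, -0.0035, -0.03],
    [-0.0045, -0.0035, -0.04],
    [0, 0, -0.04],
    [0, 0, -0.03],
    [0, 0, -0.021],
    [0, 0, 0]
  ],
  "angular": [
    [0, 0, 0],
    [0, 0, 0],
    [0, 0, 0],
    [0, 0, 0],
    [0, 0, 0],
    [0, 0, 0]
  ],
  "hand": [0, 0, 0, 0, 0, 0]
}}

```text
clock: 14.65
position: [0.594, 0.0673, 0.4395]
ee_rot: [-0.002, -0.306, 0.952, 0.001]
contact_force: [-0.6, -0.5, -0.8]
width: 0.0132
gripper_force: 98.6
```

Run:
```python
from h import *
s=stat();p=s["position"]
arc(35.5,-139,40,p[2]-.001,1,p)
```

```text
TCP [0.594  0.0673 0.4395] yaw_y 125.6 blade r 0.0543 th 37.0 tip z 0.1345 F [-0.6 -0.5 -0.8] M [ 0.02  0.06 -0.03] w 0.0132 q6 -2.2 t 14.65
{"linear": [[0.0169, -0.0, -0.002], [0.0052, -0.0079, 0.0], [0.0046, -0.0083, 0.0], [0.004, -0.0086, 0.0], [0.0033, -0.0089, 0.0], [0.0026, -0.0091, 0.0], [0.0019, -0.0093, 0.0], [0.0012, -0.0094, 0.0]], "angular": [[0.0, 0.0, -0.952], [0.0, 0.0, -0.952], [0.0, 0.0, -0.952], [0.0, 0.0, -0.952], [0.0, 0.0, -0.952], [0.0, 0.0, -0.952], [0.0, 0.0, -0.952], [0.0, 0.0, -0.952]], "hand": [0, 0, 0, 0, 0, 0, 0, 0]}
{"linear": [[0.0005, -0.0095, 0.0], [-0.0002, -0.0095, 0.0], [-0.0009, -0.0094, 0.0], [-0.0017, -0.0093, 0.0], [-0.0024, -0.0092, 0.0], [-0.003, -0.009, 0.0], [-0.0037, -0.0087, 0.0], [-0.0044, -0.0084, 0.0]], "angular": [[0.0, 0.0, -0.952], [0.0, 0.0, -0.952], [0.0, 0.0, -0.952], [0.0, 0.0, -0.952], [0.0, 0.0, -0.952], [0.0, 0.0, -0.952], [0.0, 0.0, -0.952], [0.0, 0.0, -0.952]], "hand": [0, 0, 0, 0, 0, 0, 0, 0]}
{"linear": [[-0.005, -0.008, 0.0], [-0.0056, -0.0076, 0.0], [-0.0062, -0.0072, 0.0], [-0.0067, -0.0067, 0.0], [-0.0072, -0.0062, 0.
[... 410 characters left out ...]
01, 0.0], [-0.0095, -0.0002, 0.0], [-0.0095, 0.0005, 0.0], [-0.0094, 0.0012, 0.0]], "angular": [[0.0, 0.0, -0.952], [0.0, 0.0, -0.952], [0.0, 0.0, -0.952], [0.0, 0.0, -0.952], [0.0, 0.0, -0.952], [0.0, 0.0, -0.952], [0.0, 0.0, -0.952], [0.0, 0.0, -0.952]], "hand": [0, 0, 0, 0, 0, 0, 0, 0]}
{"linear": [[-0.0093, 0.0019, 0.0], [-0.0091, 0.0026, 0.0], [-0.0089, 0.0033, 0.0], [-0.0086, 0.004, 0.0], [-0.0083, 0.0046, 0.0], [-0.0079, 0.0052, 0.0], [-0.0075, 0.0058, 0.0], [-0.007, 0.0064, 0.0]], "angular": [[0.0, 0.0, -0.952], [0.0, 0.0, -0.952], [0.0, 0.0, -0.952], [0.0, 0.0, -0.952], [0.0, 0.0, -0.952], [0.0, 0.0, -0.952], [0.0, 0.0, -0.952], [0.0, 0.0, -0.952]], "hand": [0, 0, 0, 0, 0, 0, 0, 0]}
```

>>> {"name": "carry_out", "arguments": {
  "linear": [
    [0.011, 0.003, -0.002],
    [0.009, -0.006, 0],
    [0.006, -0.008, 0],
    [0.0045, -0.0085, 0],
    [0.0035, -0.009, 0],
    [0.0025, -0.009, 0],
    [0.002, -0.0095, 0],
    [0.001, -0.0095, 0]
  ],
  "angular": [
    [0, 0, -0.95],
    [0, 0, -0.95],
    [0, 0, -0.95],
    [0, 0, -0.95],
    [0, 0, -0.95],
    [0, 0, -0.95],
    [0, 0, -0.95],
    [0, 0, -0.95]
  ],
  "hand": [0, 0, 0, 0, 0, 0, 0, 0]
}}

```text
clock: 15.32
position: [0.6147, 0.039, 0.442]
ee_rot: [0.001, -0.005, 1.0, 0.001]
contact_force: [-0.2, 0.0, -1.7]
width: 0.0129
gripper_force: 98.4
```

>>> {"name": "carry_out", "arguments": {
  "linear": [
    [0.0005, -0.0095, 0],
    [0, -0.0095, 0],
    [-0.001, -0.0095, 0],
    [-0.0015, -0.0095, 0],
    [-0.0025, -0.009, 0],
    [-0.003, -0.009, 0],
    [-0.004, -0.0085, 0],
    [-0.0045, -0.0085, 0]
  ],
  "angular": [
    [0, 0, -0.95],
    [0, 0, -0.95],
    [0, 0, -0.95],
    [0, 0, -0.95],
    [0, 0, -0.95],
    [0, 0, -0.95],
    [0, 0, -0.95],
    [0, 0, -0.95]
  ],
  "hand": [0, 0, 0, 0, 0, 0, 0, 0]
}}

```text
clock: 15.98
position: [0.6067, 0.0026, 0.4421]
ee_rot: [0.002, 0.295, 0.956, 0.001]
contact_force: [1.2, -0.1, -1.3]
width: 0.0133
gripper_force: 98.6
```

Run:
```python
from h import *
s=stat();p=s["position"]
R=Rm(s["ee_rot"]).as_matrix();a=np.degrees(np.arctan2(R[1,1],R[0,1]))-90
arc(a,-140,24,p[2],1,p)
```

```text
TCP [0.6067 0.0026 0.4421] yaw_y 55.7 blade r 0.062 th -31.1 tip z 0.1371 F [ 1.2 -0.1 -1.3] M [ 0.19 -0.18  0.06] w 0.0133 q6 -1.08 t 15.9833
{"linear": [[-0.0064, -0.013, 0.0], [-0.0057, -0.0077, 0.0], [-0.0062, -0.0073, 0.0], [-0.0068, -0.0068, 0.0], [-0.0073, -0.0062, 0.0], [-0.0077, -0.0056, 0.0], [-0.0081, -0.005, 0.0], [-0.0085, -0.0044, 0.0]], "angular": [[0.0, 0.0, -0.961], [0.0, 0.0, -0.961], [0.0, 0.0, -0.961], [0.0, 0.0, -0.961], [0.0, 0.0, -0.961], [0.0, 0.0, -0.961], [0.0, 0.0, -0.961], [0.0, 0.0, -0.961]], "hand": [0, 0, 0, 0, 0, 0, 0, 0]}
{"linear": [[-0.0088, -0.0037, 0.0], [-0.0091, -0.003, 0.0], [-0.0093, -0.0023, 0.0], [-0.0094, -0.0016, 0.0], [-0.0095, -0.0009, 0.0], [-0.0096, -0.0001, 0.0], [-0.0095, 0.0006, 0.0], [-0.0095, 0.0013, 0.0]], "angular": [[0.0, 0.0, -0.961], [0.0, 0.0, -0.961], [0.0, 0.0, -0.961], [0.0, 0.0, -0.961], [0.0, 0.0, -0.961], [0.0, 0.0, -0.961], [0.0, 0.0, -0.961], [0.0, 0.0, -0.961]], "hand": [0, 0, 0, 0, 0, 0, 0, 0]}
{"linear": [[-0.0093, 0.002, 0.0], [-0.0092, 0.0028, 0.0], [-0.0089, 0.0035, 0.0], [-0.0086, 0.0041, 0.0], [-0.0083, 0.0048, 0.0], [-0.0079, 0.0054, 0.0], [-0.0075, 0.006, 0.0], [-0.007, 0.0065, 0.0]], "angular": [[0.0, 0.0, -0.961], [0.0, 0.0, -0.961], [0.0, 0.0, -0.961], [0.0, 0.0, -0.961], [0.0, 0.0, -0.961], [0.0, 0.0, -0.961], [0.0, 0.0, -0.961], [0.0, 0.0, -0.961]], "hand": [0, 0, 0, 0, 0, 0, 0, 0]}
```

>>> {"name": "carry_out", "arguments": {
  "linear": [
    [-0.0055, -0.0095, -0.002],
    [-0.006, -0.008, -0.002],
    [-0.006, -0.0075, 0],
    [-0.007, -0.007, 0],
    [-0.0075, -0.006, 0],
    [-0.0075, -0.0055, 0],
    [-0.008, -0.005, 0],
    [-0.0085, -0.0045, 0]
  ],
  "angular": [
    [0, 0, -0.96],
    [0, 0, -0.96],
    [0, 0, -0.96],
    [0, 0, -0.96],
    [0, 0, -0.96],
    [0, 0, -0.96],
    [0, 0, -0.96],
    [0, 0, -0.96]
  ],
  "hand": [0, 0, 0, 0, 0, 0, 0, 0]
}}

```text
clock: 16.65
position: [0.5786, -0.024, 0.4401]
ee_rot: [0.002, 0.57, 0.822, 0.001]
contact_force: [0.7, -0.8, -1.2]
width: 0.0134
gripper_force: 98.7
```

>>> {"name": "carry_out", "arguments": {
  "linear": [
    [-0.009, -0.0035, 0],
    [-0.009, -0.003, 0],
    [-0.0095, -0.0025, 0],
    [-0.0095, -0.0015, 0],
    [-0.0095, -0.001, 0],
    [-0.0095, 0, 0],
    [-0.0095, 0.0005, 0],
    [-0.0095, 0.0015, 0]
  ],
  "angular": [
    [0, 0, -0.96],
    [0, 0, -0.96],
    [0, 0, -0.96],
    [0, 0, -0.96],
    [0, 0, -0.96],
    [0, 0, -0.96],
    [0, 0, -0.96],
    [0, 0, -0.96]
  ],
  "hand": [0, 0, 0, 0, 0, 0, 0, 0]
}}

```text
clock: 17.32
position: [0.5408, -0.0287, 0.44]
ee_rot: [0.001, 0.792, 0.611, 0.001]
contact_force: [0.4, 1.2, -1.3]
width: 0.0137
gripper_force: 98.5
```

Run:
```python
from h import *
s=stat();p=s["position"]
R=Rm(s["ee_rot"]).as_matrix();a=np.degrees(np.arctan2(R[1,1],R[0,1]))-90
arc(a,-138,8,p[2],1,p)
```

```text
TCP [ 0.5408 -0.0287  0.44  ] yaw_y -14.7 blade r 0.0606 th -104.3 tip z 0.135 F [ 0.4  1.2 -1.3] M [-0.01 -0.02  0.02] w 0.0137 q6 0.08 t 17.3167
{"linear": [[-0.0083, -0.0012, 0.0], [-0.0087, 0.0025, 0.0], [-0.0085, 0.0032, 0.0], [-0.0082, 0.0038, 0.0], [-0.0079, 0.0044, 0.0], [-0.0076, 0.0049, 0.0], [-0.0072, 0.0055, 0.0], [-0.0068, 0.006, 0.0]], "angular": [[0.0, 0.0, -0.908], [0.0, 0.0, -0.908], [0.0, 0.0, -0.908], [0.0, 0.0, -0.908], [0.0, 0.0, -0.908], [0.0, 0.0, -0.908], [0.0, 0.0, -0.908], [0.0, 0.0, -0.908]], "hand": [0, 0, 0, 0, 0, 0, 0, 0]}
```

>>> {"name": "carry_out", "arguments": {
  "linear": [
    [-0.0085, -0.001, 0],
    [-0.0085, 0.0025, 0],
    [-0.0085, 0.003, 0],
    [-0.008, 0.004, 0],
    [-0.008, 0.0045, 0],
    [-0.0075, 0.005, 0],
    [-0.007, 0.0055, 0],
    [-0.007, 0.006, 0]
  ],
  "angular": [
    [0, 0, -0.91],
    [0, 0, -0.91],
    [0, 0, -0.91],
    [0, 0, -0.91],
    [0, 0, -0.91],
    [0, 0, -0.91],
    [0, 0, -0.91],
    [0, 0, -0.91]
  ],
  "hand": [0, 0, 0, 0, 0, 0, 0, 0]
}}

```text
clock: 17.98
position: [0.5093, -0.0138, 0.44]
ee_rot: [0.001, 0.934, 0.358, 0.001]
contact_force: [0.1, -0.2, -1.2]
width: 0.0133
gripper_force: 98.5
```

>>> {"name": "carry_out", "arguments": {
  "linear": [
    [0, 0, 0],
    [0, 0, 0],
    [0, 0, 0.06],
    [0, 0, 0.06],
    [0, 0, 0.06],
    [-0.015, 0.07, 0],
    [-0.03, 0.07, 0],
    [-0.03, 0.07, 0]
  ],
  "angular": [
    [0, 0, 0],
    [0, 0, 0],
    [0, 0, 0],
    [0, 0, 0],
    [0, 0, 0],
    [0, 0, 0],
    [0, 0, 0],
    [0, 0, 0]
  ],
  "hand": [0, 0, 0, 0, 0, 0, 0, 0]
}}

```text
clock: 18.65
position: [0.4723, 0.0917, 0.5296]
ee_rot: [0.001, 0.933, 0.36, 0.001]
contact_force: [-0.0, 0.1, -0.9]
width: 0.0133
gripper_force: 98.4
```

>>> {"name": "carry_out", "arguments": {
  "linear": [
    [-0.03, 0.07, 0],
    [-0.03, 0.07, 0],
    [-0.03, 0.07, 0],
    [-0.03, 0.07, 0],
    [0, 0, 0]
  ],
  "angular": [
    [0, 0, 0.9],
    [0, 0, 0.9],
    [0, 0, 0.9],
    [0, 0, 0.9],
    [0, 0, 0.9]
  ],
  "hand": [0, 0, 0, 0, 0]
}}

```text
clock: 19.07
position: [0.4094, 0.2362, 0.5294]
ee_rot: [-0.002, 0.85, 0.526, 0.001]
contact_force: [0.0, -1.2, -1.5]
width: 0.0136
gripper_force: 98.6
```

Run:
```python
from h import *
s=stat()
t=manip.get_image("top")[:,:,::-1];d=manip.get_image("side")[:,:,::-1];w=wcap("pics/w7.png");w=cv2.imread("pics/w7.png")
cv2.imwrite("pics/t7.png",t);cv2.imwrite("pics/s7.png",d)
out=np.zeros((600,800,3),np.uint8)
out[:300,:400]=cv2.resize(w,(400,300))
out[:300,400:]=cv2.resize(t[185:320,275:455],(400,300),interpolation=3)
out[300:,:400]=cv2.resize(d[180:300,260:420],(400,300),interpolation=3)
out[300:,400:]=cv2.resize(t[185:320,135:315],(400,300),interpolation=3)
cv2.imwrite("pics/c7.png",out)
```

```text
TCP [0.4094 0.2362 0.5294] yaw_y -26.5 blade r 0.2553 th 125.1 tip z 0.2244 F [ 0.  -1.2 -1.5] M [-0.01 -0.04  0.01] w 0.0136 q6 0.84 t 19.0667
```

View pics/c7.png

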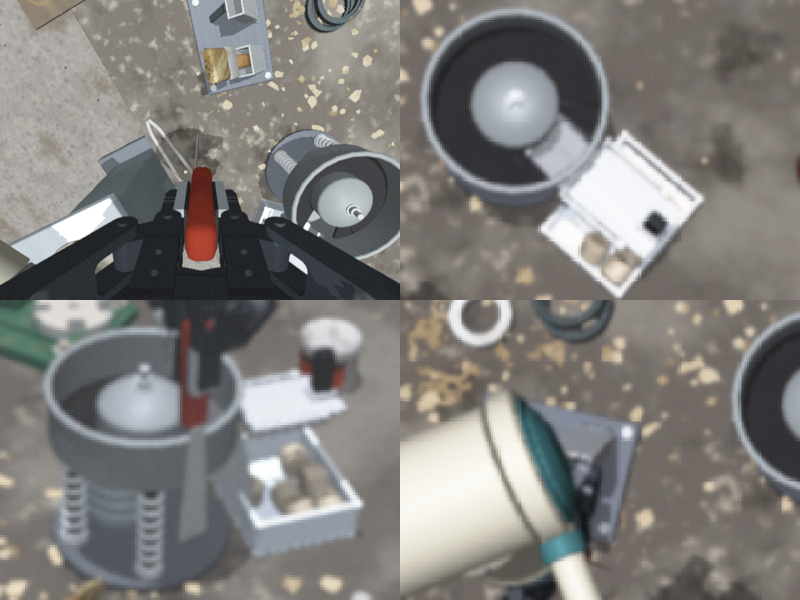

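The bowl and the visible chute are empty, and the pan is in place and holds the stones (side panel (293,458), (287,492), (318,475), …). The holder and brush are untouched. Next is returning the spatula.

Run:
```python
from h import *
s=stat();q=np.array([.2343,.7454,.5933,.1936]);q/=np.linalg.norm(q)
rv=(Rm(q)*Rm(s["ee_rot"]).inv()).as_rotvec();p=np.array(s["position"]);t=np.array([.3492,.4123,.5294])
n=12;emit([p+(t-p)*min(k/8,1) for k in range(n+1)],[rv/n]*n)
# count stone blobs in side view pan
im=cv2.imread("pics/s7.png").astype(int)[230:275,355:410];m=((im[...,2]-im[...,0])>12)
print(m.sum());print("pan",[b[:2] for b in blobs(m,15,999)])
# pan drift: bright top/pan area old vs new
a,b=[cv2.imread(f"pics/{n}.png")[225:325,325:420].astype(int).min(2)>170 for n in("t3","t7")]
print(a.sum(),b.sum(),np.argwhere(a).max(0),np.argwhere(b).max(0),np.argwhere(a).min(0),np.argwhere(b).min(0))
```

```text
TCP [0.4121 0.2316 0.529 ] yaw_y -27.1 blade r 0.2483 th 125.3 tip z 0.224 F [-0.2 -0.8 -0.3] M [-0.04 -0.04 -0.05] w 0.0132 q6 0.84 t 19.2167
{"linear": [[-0.0157, 0.0452, 0.0001], [-0.0157, 0.0452, 0.0001], [-0.0157, 0.0452, 0.0001], [-0.0157, 0.0452, 0.0001], [-0.0157, 0.0452, 0.0001], [-0.0157, 0.0452, 0.0001], [-0.0157, 0.0452, 0.0001], [-0.0157, 0.0452, 0.0001]], "angular": [[-0.209, -0.607, 0.25], [-0.209, -0.607, 0.25], [-0.209, -0.607, 0.25], [-0.209, -0.607, 0.25], [-0.209, -0.607, 0.25], [-0.209, -0.607, 0.25], [-0.209, -0.607, 0.25], [-0.209, -0.607, 0.25]], "hand": [0, 0, 0, 0, 0, 0, 0, 0]}
{"linear": [[0.0, 0.0, 0.0], [0.0, 0.0, 0.0], [0.0, 0.0, 0.0], [0.0, 0.0, 0.0]], "angular": [[-0.209, -0.607, 0.25], [-0.209, -0.607, 0.25], [-0.209, -0.607, 0.25], [-0.209, -0.607, 0.25]], "hand": [0, 0, 0, 0]}
355
pan [(array([26.5, 23.5]), [15, 8, 27, 27, 345])]
3833 2973 [99 86] [98 86] [0 0] [0 0]
```

>>> {"name": "carry_out", "arguments": {
  "linear": [
    [-0.0157, 0.0452, 0],
    [-0.0157, 0.0452, 0],
    [-0.0157, 0.0452, 0],
    [-0.0157, 0.0452, 0],
    [-0.0157, 0.0452, 0],
    [-0.0157, 0.0452, 0],
    [-0.0157, 0.0452, 0],
    [-0.0157, 0.0452, 0]
  ],
  "angular": [
    [-0.209, -0.607, 0.25],
    [-0.209, -0.607, 0.25],
    [-0.209, -0.607, 0.25],
    [-0.209, -0.607, 0.25],
    [-0.209, -0.607, 0.25],
    [-0.209, -0.607, 0.25],
    [-0.209, -0.607, 0.25],
    [-0.209, -0.607, 0.25]
  ],
  "hand": [0, 0, 0, 0, 0, 0, 0, 0]
}}

```text
clock: 19.88
position: [0.3503, 0.412, 0.5289]
ee_rot: [0.159, 0.792, 0.575, 0.131]
contact_force: [0.7, -0.8, -1.3]
width: 0.0132
gripper_force: 98.6
```

>>> {"name": "carry_out", "arguments": {
  "linear": [
    [0, 0, 0],
    [0, 0, 0],
    [0, 0, 0],
    [0, 0, 0],
    [0, 0, -0.05],
    [0, 0, -0.05],
    [0, 0, -0.05],
    [0, 0, -0.05]
  ],
  "angular": [
    [-0.209, -0.607, 0.25],
    [-0.209, -0.607, 0.25],
    [-0.209, -0.607, 0.25],
    [-0.209, -0.607, 0.25],
    [0, 0, 0],
    [0, 0, 0],
    [0, 0, 0],
    [0, 0, 0]
  ],
  "hand": [0, 0, 0, 0, 0, 0, 0, 0]
}}

```text
clock: 20.55
position: [0.3507, 0.411, 0.4278]
ee_rot: [0.234, 0.747, 0.592, 0.193]
contact_force: [0.4, 0.4, -2.1]
width: 0.0133
gripper_force: 98.6
```

>>> {"name": "carry_out", "arguments": {
  "linear": [
    [0, 0, 0],
    [0, 0, 0],
    [0, 0, 0]
  ],
  "angular": [
    [0, 0, 0],
    [0, 0, 0],
    [0, 0, 0]
  ],
  "hand": [0, 0, 0]
}}

```text
clock: 20.8
position: [0.3507, 0.412, 0.4302]
ee_rot: [0.234, 0.746, 0.592, 0.194]
contact_force: [0.3, -0.0, -0.2]
width: 0.013
gripper_force: 98.6
```

Run:
```python
from h import *
s=stat();q=np.array([.2343,.7454,.5933,.1936]);q/=np.linalg.norm(q)
print((Rm(q)*Rm(s["ee_rot"]).inv()).as_rotvec()/.08)
d=Rm(q).as_matrix()[:,2];print(d, (np.array([.4056,.3989,.2794])-s["position"])/.5)
w=wcap("pics/w8.png");a=cv2.imread("pics/w8.png").astype(int);b=cv2.imread("pics/w3.png").astype(int)
def hd(x):
    m=(x[...,2]-x[...,:2].max(2)>60);m[:, :260]=0;m[:,400:]=0;return max(blobs(m,300,99999),key=lambda t:t[1][4])[:2]
print(hd(a),hd(b))
```

```text
TCP [0.3507 0.412  0.4302] yaw_y -13.4 blade r 0.3473 th 95.3 tip z 0.1788 F [ 0.3 -0.  -0.2] M [0.07 0.35 0.01] w 0.013 q6 1.39 t 20.8
[-0.02927249  0.01194566  0.02310796]
[ 0.56663728 -0.11956826 -0.81524575] [ 0.10981315 -0.02626475 -0.30167932]
(array([322.5, 357.4]), [296, 268, 52, 150, 5195]) (array([322.5, 357.5]), [296, 268, 52, 150, 5184])
```

>>> {"name": "carry_out", "arguments": {
  "linear": [
    [-0.001, 0, -0.045],
    [-0.001, 0, -0.045],
    [-0.001, -0.001, -0.045],
    [0, 0, 0],
    [0.011, -0.0025, -0.0165],
    [0.0225, -0.005, -0.0325],
    [0, 0, 0]
  ],
  "angular": [
    [0, 0, 0],
    [0, 0, 0],
    [0, 0, 0],
    [0, 0, 0],
    [0, 0, 0],
    [0, 0, 0],
    [0, 0, 0]
  ],
  "hand": [0, 0, 0, 0, 0, 0, 0]
}}

```text
clock: 21.43
position: [0.3661, 0.4078, 0.3365]
ee_rot: [0.234, 0.746, 0.593, 0.193]
contact_force: [0.2, -0.2, -0.8]
width: 0.0133
gripper_force: 98.6
```

Run:
```python
from h import *
s=stat();print((np.array([.4056,.3989,.2794])-s["position"])/.5)
```

```text
TCP [0.3661 0.4078 0.3365] yaw_y -13.3 blade r 0.3416 th 92.9 tip z 0.0848 F [ 0.2 -0.2 -0.8] M [ 0.09  0.38 -0.02] w 0.0133 q6 1.53 t 21.4333
[ 0.07897035 -0.01778266 -0.11415211]
```

>>> {"name": "carry_out", "arguments": {
  "linear": [
    [0.015, -0.0034, -0.0218],
    [0.015, -0.0034, -0.0218],
    [0.015, -0.0034, -0.0218],
    [0.015, -0.0034, -0.0218],
    [0.015, -0.0034, -0.0218],
    [0, 0, 0]
  ],
  "angular": [
    [0, 0, 0],
    [0, 0, 0],
    [0, 0, 0],
    [0, 0, 0],
    [0, 0, 0],
    [0, 0, 0]
  ],
  "hand": [0, 0, 0, 0, 0, 0]
}}

```text
clock: 21.93
position: [0.4034, 0.3991, 0.2816]
ee_rot: [0.234, 0.746, 0.593, 0.193]
contact_force: [1.0, -0.0, -1.2]
width: 0.0134
gripper_force: 98.4
```

>>> {"name": "carry_out", "arguments": {
  "linear": [
    [0, 0, 0],
    [0, 0, 0],
    [0, 0, 0],
    [0, 0, 0],
    [-0.0141, 0.0032, 0.0204],
    [-0.0283, 0.0063, 0.0408],
    [-0.0283, 0.0063, 0.0408],
    [-0.0283, 0.0063, 0.0408]
  ],
  "angular": [
    [0, 0, 0],
    [0, 0, 0],
    [0, 0, 0],
    [0, 0, 0],
    [0, 0, 0],
    [0, 0, 0],
    [0, 0, 0],
    [0, 0, 0]
  ],
  "hand": [0.3, 0.5, 0.7, 0.7, 0.7, 0.7, 0.7, 0.7]
}}

```text
clock: 22.6
position: [0.3515, 0.4105, 0.355]
ee_rot: [0.233, 0.746, 0.593, 0.193]
contact_force: [-0.2, 0.3, -0.5]
width: 0.0599
gripper_force: 0.0
```

>>> {"name": "carry_out", "arguments": {
  "linear": [
    [-0.03, 0, 0.05],
    [-0.03, 0, 0.05],
    [-0.03, -0.03, 0.05],
    [-0.02, -0.07, 0.02],
    [0, -0.08, 0],
    [0, -0.08, 0],
    [0, -0.08, 0],
    [0, -0.08, 0]
  ],
  "angular": [
    [0, 0, 0],
    [0, 0, 0],
    [0, 0, 0],
    [0, 0, 0],
    [0, 0, 0],
    [0, 0, 0],
    [0, 0, 0],
    [0, 0, 0]
  ],
  "hand": [0.7, 0.7, 0.7, 0.7, 0.7, 0.7, 0.7, 0.7]
}}

```text
clock: 23.27
position: [0.296, 0.1991, 0.4394]
ee_rot: [0.234, 0.745, 0.594, 0.194]
contact_force: [2.2, -0.5, -0.1]
width: 0.0601
gripper_force: 0.0
```

>>> {"name": "carry_out", "arguments": {
  "linear": [
    [-0.01, -0.08, 0],
    [-0.01, -0.08, 0],
    [-0.01, -0.08, 0],
    [-0.01, -0.08, 0],
    [0, -0.08, 0],
    [0, -0.08, 0],
    [0, -0.08, 0],
    [0, 0, 0]
  ],
  "angular": [
    [0, 0, 0],
    [0, 0, 0],
    [0, 0, 0],
    [0, 0, 0],
    [0, 0, 0],
    [0, 0, 0],
    [0, 0, 0],
    [0, 0, 0]
  ],
  "hand": [0.7, 0.7, 0.7, 0.7, 0.7, 0.7, 0.7, 0.7]
}}

```text
clock: 23.93
position: [0.2815, -0.0123, 0.4377]
ee_rot: [0.229, 0.752, 0.59, 0.185]
contact_force: [0.1, -0.3, 0.4]
width: 0.0597
gripper_force: 0.0
```

Run:
```python
from h import *
s=stat()
for n,box in(("top",(145,225,195,290)),("side",(215,290,290,370))):
    im=manip.get_image(n)[:,:,::-1];cv2.imwrite(f"pics/{n}9.png",im);im=im.astype(int)
    old=cv2.imread(f"pics/{n}0.png").astype(int)
    m=np.zeros((480,640),bool);x=im[box[1]:box[3],box[0]:box[2]];m[box[1]:box[3],box[0]:box[2]]=x[...,2]-x[...,:2].max(2)>45
    for b in blobs(m,30,3000):print(n,"red",b[:2])
    dd=np.abs(im-old).max(2)>50
    for b in blobs(cv2.morphologyEx(dd.astype(np.uint8),cv2.MORPH_OPEN,np.ones((3,3))),12,1e9):print(n,"changed",b[:2])
```

```text
TCP [ 0.2815 -0.0123  0.4377] yaw_y -13.9 blade r 0.134 th -143.1 tip z 0.1828 F [ 0.1 -0.3  0.4] M [0.05 0.28 0.01] w 0.0597 q6 -0.14 t 23.9333
top red (array([163.3, 264.5]), [153, 253, 22, 24, 233])
top changed (array([327.8, 204.1]), [321, 197, 15, 15, 172])
top changed (array([344.9, 211. ]), [338, 204, 15, 15, 177])
top changed (array([298. , 229.8]), [291, 216, 15, 29, 350])
top changed (array([355.6, 225.5]), [349, 219, 15, 14, 175])
top changed (array([356.1, 243.6]), [351, 239, 11, 10, 58])
top changed (array([330.4, 256.7]), [320, 245, 27, 22, 246])
top changed (array([307.2, 254.1]), [300, 247, 15, 15, 180])
top changed (array([372.3, 271. ]), [367, 265, 11, 13, 108])
top changed (array([389.7, 285.8]), [385, 280, 10, 12, 92])
top changed (array([363.9, 332.3]), [337, 290, 47, 80, 1352])
top changed (array([361.2, 318.7]), [359, 316, 5, 6, 22])
top changed (array([366.1, 324.2]), [364, 318, 5, 13, 50])
top changed (array([361.1, 355.4]), [355, 354, 13, 4, 42])
top changed (array([373.5, 411.5]), [334, 361, 85, 100, 3540])
top changed (array([594.7, 413.4]), [523, 363, 117
[... 2960 characters left out ...]
), [574, 293, 29, 10, 125])
side changed (array([457.5, 315.6]), [452, 299, 16, 27, 180])
side changed (array([609. , 299.7]), [604, 298, 11, 4, 33])
side changed (array([558.9, 310.1]), [552, 305, 14, 10, 102])
side changed (array([620.5, 336.4]), [604, 327, 31, 18, 325])
side changed (array([485.1, 336.5]), [482, 333, 7, 8, 38])
side changed (array([537.6, 339.6]), [531, 332, 16, 17, 112])
side changed (array([552.1, 387.6]), [481, 338, 155, 109, 6292])
side changed (array([476.9, 356.6]), [474, 350, 6, 13, 62])
side changed (array([610.6, 352.4]), [609, 351, 4, 4, 15])
side changed (array([552.8, 363.3]), [545, 359, 17, 8, 73])
side changed (array([449. , 470.2]), [440, 459, 19, 21, 243])
```

The spatula's handle is back at its original pixels within 1 px, and the pan, brush and tin areas are unchanged. As a last check, I'll count the stones under the gate plate with the wrist camera, from a low robot-side vantage.

Run:
```python
from h import *
s=wcap("pics/w9.png");im=cv2.imread("pics/w9.png");x=im.astype(int)
def wproj(X):
    H=np.array(W["hand_eye"]);c=H[:3,:3].T@(Rm(s["ee_rot"]).inv().apply(np.array(X)-s["position"])-H[:3,3]);return np.array([W["fx"]*c[0]/c[2]+W["cx"],W["fy"]*c[1]/c[2]+W["cy"]])
e=np.array([-.664,-.748]);f=np.array([.75,-.66])
pc=np.array([.373,-.072])*.5+np.array([.472,-.16])*.5-e*.052  # pan centre
print("pan ctr",pc,[wproj([*(pc+a*.052*e+b*.066*f),z]).round(0).tolist() for a,b,z in((1,1,.04),(1,-1,.04),(-1,-1,.04),(-1,1,.04))],"chute",wproj([*(C+.062*-e*-1),.13]).round(0),"plate",[wproj([*(C+r*e+b*f),.127]).round(0).tolist() for r in(.1,.19) for b in(-.03,.03)])
m=((x[...,2]-x[...,0])>14)&(x[...,2]>60)
for c,st,l in blobs(cv2.morphologyEx(m.astype(np.uint8),cv2.MORPH_OPEN,np.ones((5,5))),150,99999):
    X=wray(s,*c,.03)
    if np.linalg.norm(X[:2]-pc)<.12: print(c,st,X.round(3))
```

```text
pan ctr [ 0.457028 -0.077104] [[285.0, 287.0], [174.0, 253.0], [218.0, 150.0], [321.0, 203.0]] chute [337. 157.] plate [[290.0, 184.0], [342.0, 210.0], [247.0, 285.0], [303.0, 302.0]]
[265.8 197.9] [255, 186, 22, 25, 396] [ 0.481 -0.057  0.03 ]
[226.4 211.6] [200, 192, 54, 39, 1232] [ 0.435 -0.056  0.03 ]
[219.9 243.4] [187, 220, 71, 46, 1663] [ 0.419 -0.085  0.03 ]
```

Run:
```python
from h import *
s=manip.get_state();a=wray(s,265.8,197.9,.0);b=wray(s,265.8,197.9,.1);e=np.array([-.664,-.748])
for z in(.012,.03,.05,.07,.09):
    X=a+(b-a)*z/.1;print(z,X.round(3),"side px",proj("side",X).round(1),"along e from bowl",((X[:2]-C)@e).round(3))
im=cv2.imread("pics/side9.png").astype(int)[236:278,350:402];k=im[...,2]-im[...,0]
for r in range(0,42,2):print(236+r,"".join("#" if v>25 else "+" if v>12 else "." for v in k[r]))
w=cv2.imread("pics/w9.png").astype(int)[180:284:3,180:330:2]
k=w[...,2]-w[...,0];g=w.sum(2)/3
for r in range(len(k)):print(180+3*r,"".join(("#" if g[r,i]>150 else "+") if k[r,i]>14 else (" " if g[r,i]>150 else "." if g[r,i]>70 else ":") for i in range(k.shape[1])))
```

```text
0.012 [ 0.489 -0.06   0.012] side px [359.4 256.8] along e from bowl 0.11
0.03 [ 0.481 -0.055  0.03 ] side px [361.8 253.4] along e from bowl 0.111
0.05 [ 0.472 -0.049  0.05 ] side px [364.6 249.5] along e from bowl 0.113
0.07 [ 0.463 -0.043  0.07 ] side px [367.4 245.5] along e from bowl 0.114
0.09 [ 0.455 -0.037  0.09 ] side px [370.4 241.4] along e from bowl 0.115
236 ....................................................
238 .........................+++++......................
240 .......................++##+++++....................
242 .......................+++++++++....................
244 .......................+++++++++....................
246 .........................+.+...+++++++..............
248 ..........................+....+++++++++............
250 ................................++++++++............
252 ............+....................++++++++...........
254 ............++........++++++.....+++++++++..........
256 ............++......++++++++++...+++++++++++........
258 .....................++++++++++++++++++++++++.......
260 ............+........++++++++++++++++++##+
[... 2566 characters left out ...]
    ....+++#######+++++++.                                . 
261 ....+.+.........       ..++#####+++++++..           .                   .  
264 ........++++.........      ..+++++.  .+.           .                    .  
267 .+.......+.....+.........       ...   .           .   .::..            .   
270 ...+.....+...................       ...           .  .:::::::.             
273 ........+........................    .           .   :::::::::::.          
276 .................+.........+.+.......           .   :::::::::::::::..     .
279 .+..........................+........           .  .::::::::::::::::::.  ..
282 ..........+...........................         .   ::::::::::::::::::::::..
```

>>> {"name": "carry_out", "arguments": {
  "linear": [
    [-0.01, 0, -0.03],
    [-0.01, 0, -0.03],
    [-0.01, 0, -0.03],
    [-0.01, 0, -0.03],
    [-0.01, 0, -0.03],
    [0, 0, -0.03],
    [0, 0, 0],
    [0, 0, 0]
  ],
  "angular": [
    [-0.2, -0.88, 0],
    [-0.2, -0.88, 0],
    [-0.2, -0.88, 0],
    [-0.2, -0.88, 0],
    [-0.2, -0.88, 0],
    [0, 0, 0],
    [0, 0, 0],
    [0, 0, 0]
  ],
  "hand": [0.7, 0.7, 0.7, 0.7, 0.7, 0.7, 0.7, 0.7]
}}

```text
clock: 24.75
position: [0.2607, -0.0043, 0.3546]
ee_rot: [0.337, 0.699, 0.563, 0.284]
contact_force: [0.1, -0.1, 0.5]
width: 0.0596
gripper_force: 0.0
```

Run:
```python
from h import *
s=wcap("pics/w10.png");print(s["position"],Rm(s["ee_rot"]).as_matrix()[:,2].round(2))
def wproj(X):
    H=np.array(W["hand_eye"]);c=H[:3,:3].T@(Rm(s["ee_rot"]).inv().apply(np.array(X)-s["position"])-H[:3,3]);return np.array([W["fx"]*c[0]/c[2]+W["cx"],W["fy"]*c[1]/c[2]+W["cy"]])
e=np.array([-.664,-.748]);f=np.array([.75,-.66]);pc=C+.144*e
B=np.array([wproj([*(pc+a*.052*e+b*.066*f),z]) for a in(1,-1) for b in(1,-1) for z in(0,.04)]);print(B.round(0).tolist())
for r in(.062,.09,.12):print("chute?",r,wproj([*(C+r*e),.125-.7*(r-.06)]).round(0))
lo=np.maximum(B.min(0).astype(int)-8,0);hi=B.max(0).astype(int)+8;lo[0]=max(lo[0],0);hi=np.minimum(hi,[639,479])
st=max(1,(hi[0]-lo[0])//120)
w=cv2.imread("pics/w10.png").astype(int)[lo[1]:hi[1]:2*st,lo[0]:hi[0]:st];k=w[...,2]-w[...,0];g=w.sum(2)/3;print(lo,hi,st)
for r in range(len(k)):print(lo[1]+2*st*r,"".join(("#" if g[r,i]>150 else "+") if k[r,i]>14 else (" " if g[r,i]>150 else "." if g[r,i]>70 else ":") for i in range(k.shape[1])))
```

```text
[ 0.26069412 -0.00430588  0.35455452] [ 0.78 -0.15 -0.61]
[[190.0, 312.0], [215.0, 322.0], [52.0, 287.0], [74.0, 300.0], [223.0, 216.0], [249.0, 221.0], [102.0, 162.0], [128.0, 164.0]]
chute? 0.062 [278. 170.]
chute? 0.09 [249. 202.]
chute? 0.12 [219. 235.]
[ 43 154] [257 330] 1
154 #############.....................+..........+.   .......+...............................................:............................................................................................................
156 ##############+.......................+......+#.# ........................................................:...........................................................................................................
158 ##############+..+......++......................................+...........................   .......................................................................................................................
160 ######+..+.....................................++.................         .............         .............:................................................
[... 17751 characters left out ...]
........:::::::::::::::::::::::::::::::::::
324 ...........................+.....+.....+...+..................................+..+..................................+.........   .  .....   .........::::::::::::.................::::::::::::::::::::::::::::::::::::
326 .......................++....+........+...+..+.....................+.....++.......................................+........        .  ..     . ....:::::::::::::.................:::::::::::::::::::::::::::::::::::::
328 ......................++.++...+.+....+........++...................+.+........+................................... ........           .      . ...:::::::::::::.................::::::::::::::::::::::::::::::::::::::
```

```bash
python3 -c "
from rig import manip
print(manip.sign_off())"
```

```text
the job is handed in; nothing more can be done
None
```

I handed the job in at about 25 s of the 72 s, but the tool gave no verdict. The bowl is empty, the gate was drawn to its stop and left there, and the spatula is back in its own pocket. The pan, brush and tin look unmoved, and about seven stones are in the pan, though some overlap, so that count is not exact.

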